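# Pack the labelled tubes and snap the case lid shut

## Task

Move the two blood tubes from the labeller's catch tray into the open sample case, then take the lid by its grip bar, set it on the case and press it down until both side clips snap over its edge. Keep pressing after the snap so that the seal stays clearly squeezed, and finish like that, with the gripper still pushing the lid down. Leave the sample cup, the dropper bottle and the petri dish where they stand.

Things in the scene. Friction and masses are not known exactly. Their poses are not given: they have to be found in the camera images.
- tube_a: Closed blood tube lying in the catch tray (the one nearer the robot), 17 x 88 x 17 mm, 12 g, purple cap. Origin under the middle of its length, on the underside; long axis = own y; z up. Its contact shape is 12 mm wide, 92 mm long and 16 mm high and does not roll.
- tube_b: Closed blood tube lying in the catch tray (the one nearer the labeller's housing), same size and axes as tube_a, red cap. About 50 mm between the two tubes.
- labeller: Tube labeller, fixed. Origin on the worktop in its catch tray. The grey tray (own x from -74 to +102 mm, 142 mm wide in y, floor 3 mm thick, walls 12 mm high) lies on the robot's side; the white housing, 60 mm high and 160 mm wide, reaches from own x = +102 to +192 mm. The tubes lie on the tray floor roughly along own y, near x = -36 mm and x = +16 mm.
- case: Open grey sample case, fixed, outer 150 (x) x 140 (y) x 43 mm high, walls 7 mm, floor 5 mm, inside 136 x 126 mm. Origin under its middle on the worktop, z up. A steel spring clip, 34 mm wide and 62 mm high, stands at the middle of the +y side and of the -y side; its sloping nose overhangs the edge of a centred lid by 3 mm.
- case_seat (a point): Middle of the case mouth, 48 mm above the worktop, level with the free top of the black seal frame on the rim. Eight guide tabs round the rim, two a side, 62 mm high with tips flared outward, catch a lid up to about 5 mm off centre and leave it 2 mm of play each way.
- lid: Loose white lid lying flat on the worktop, right way up: plate 144 (x) x 134 (y) x 3 mm, with a grip bar on top; about 0.1 to 0.17 kg. Origin at the middle of the plate's underside, z up. It goes on with its x along the case's x, either way round. Its underside meets the clip noses at 56 mm above the worktop, is let through at 47 to 48 mm, and meets the hard rim at 43 mm.
- lid_grip (a point): Middle of the lid's grip bar, 24 mm above the lid's underside. The bar is 80 mm long along the lid's x, 16 mm wide in y, and stands from 3 to 34 mm above the underside.
- clip_l (a joint): Spring clip on the case's +y side, pushed outward, in m: 0 at rest, about 0.003 while the lid's edge passes, at most 0.008; back to about 0 when the lid has snapped in. Getting the lid past both noses takes about 10 N in all (8 to 15 N); the force drops to a few N when its underside is near 51 mm, and the clips spring in over its edge at 47 to 48 mm.
- clip_r (a joint): Spring clip on the case's -y side, same meaning.
- seal (a joint): How far the black seal frame on the case is squeezed down, in m: 0 = free, about 0.0005 to 0.001 with the lid snapped in and not pressed, 0.005 = fully squeezed, level with the rim. Pushing back about 1.5 N at 0 and 9 N at 0.005.
- sample_cup_b: Bystander: sample cup with red screw lid, 62 x 62 x 67 mm, origin under its middle. Leave it alone.
- drop_amber: Bystander: small amber dropper bottle, 33 x 34 x 102 mm, origin under its middle. Leave it alone.
- petri_0: Bystander: closed petri dish, 59 x 59 x 12 mm, origin under its middle. Leave it alone.

How it is judged:
By the outcome, as a careful person would: the job done as asked, in the order asked, and still so for the second after the job is handed in, while the arm keeps its last pose, push and grip.
It also fails if it takes over 64 s, if anything falls off the work surface, if the arm or the gripper's body presses on something with over 40 N, if the wrist force passes 120 N, or if a joint passes its speed limit or range.

## Robot

A 7-joint arm with a two-finger parallel gripper is mounted at the origin on a cart in front of the work surface, level with it; the furniture and walls round the work are solid. World frame = base frame: x ahead of the robot, y to its left, z up, the work surface at z = 0. Lengths are in m, angles in rad, forces in N, time in s.
With the tool pointing down it reaches from about 0.4 to 0.85 m from the base axis. Payload 10.4 kg.
Tool frame: the origin (TCP) lies at the very end of the fingers, on their centre line; the grasp point (between the pads) lies 19 mm behind it; y points along the fingers, x is the direction in which the jaws open and shut, and the axes are right-handed (so a half turn about y gives the same grasp; the last joint's range is limited). The gripper opens to 87 mm and grips with 3 to 60 N. Pads are 19 mm wide; open, the fingers measure 117 mm over their backs; the gripper's body (75 mm by 190 mm) begins 51 mm behind the grasp point.
Start: joints at [-1.283, 0.332, -0.065, 1.46, 0.022, 1.35, -0.088], TCP at [0.191, 0.595, 0.223] pointing down, gripper open.
Joint ranges: [-2.6, 2.6], [-0.5, 2.12], [-1.47, 1.34], [0.16, 2.42], [-1.27, 4.41], [0.06, 2.06], [-2.6, 2.6]. Speed limits (rad/s): [2.22, 2.22, 2.79, 2.79, 3.14, 3.14, 3.14].

## Interface

Orientations are given as a rotation vector (axis times angle).
In Python, from plant import r, viewer, order gives the robot as it stands.
- The arm moves only by the shell command python3 -m inch 'ROWS' [FORCE]. ROWS is JSON, a list of rows, each an object of numbers: "dx", "dy", "dz": the shift along the tool's x, y, z in cm; "ax", "ay", "az": the turn, a rotation vector about the tool's x, y, z in rad; "fingers": the finger opening in cm, from 0 to 8.7. A call has exactly 5 rows; each row is the pose to reach, as a shift and turn from the pose commanded when the call began, along the tool's axes at that moment; what a row does not reach only later rows make up. A row lasts 1/8 s, in which the tool goes at most 62.5 mm and 10.7 degrees, less where a joint would pass 70% of its speed; a pose out of reach is approached as far as the arm can. A call with a gripper value outside its range is refused whole. The fingers move at their own pace and stop on an object; FORCE is the grip in N (left out, the last holds). Time passes only in rows, so rows that repeat a pose let the fingers close, or fill a call up. It gives the time, the measured TCP pose, the force and the opening at its end, in the units of the state.
- r.sense(): the state, without advancing time (a new reading comes with each control period).
- viewer.camera(name): name is "scene" or "side" or "wrist"; returns (picture, depth): 420x560x3 uint8, blue, green, red; 420x560 float32, m along the optical axis (not along the pixel's ray), 0 where there is no reading.
- viewer.calibration(name): a dict with "intrinsics" (3x3 intrinsics, pixels), "k1" (the pictures are not rectified: a ray, as slopes to the right and down, at radius r is drawn at 1 + k1 r^2 times it, then the intrinsics apply), "eye" and "rotation" of the camera in the world. Camera axes: x right, y down, z forward; pixel columns grow to the right and rows downward; lengths in m; the calibration is good to about 2 mm. A picture is of the moment at which its call begins: read the wrist's pose just before it. calibration takes no time and is no camera call; for the wrist camera it gives the pose at the moment of the call.
- order.close_job(): hands the job in, once; it reports no verdict.
The state is a dict: "t": time; "qpos": joint angles; "qvel": joint speeds; "effort": joint torques, N m; "ee_pos": TCP position; "tool_rot": TCP orientation; "wrist_force": force on the tool from outside, world axes, zero at the start; "torque": the same for the moment, N m; "finger_gap": finger opening in m.
Only numpy, scipy, OpenCV 4.12 (cv2) and the standard library are available. Lean on these libraries where they do the work, as an engineer would, in place of code of your own. Each camera call takes 0.05 s, during which the arm holds its last target.

## Working session

There is one attempt and no reset: what is moved stays moved. The work goes in short steps, Python scripts to look and compute and a shell command to move; the robot and the scene stay as the last step left them, time stands still between calls to the robot, and variables do not carry over. Pictures are saved under pics/ and viewed, and the job is handed in when it is done.

```bash
ls -la; mkdir -p pics; python3 - <<'E'
from plant import r, viewer, order
import cv2
s=r.sense()
print({k:(v if not hasattr(v,'round') else v) for k,v in s.items()})
for n in ["scene","side","wrist"]:
    c=viewer.calibration(n); print(n,c)
    p,d=viewer.camera(n); cv2.imwrite(f"pics/{n}0.png",p)
    import numpy as np; np.save(f"pics/{n}0.npy",d)
E
```

```text
total 12
drwxr-xr-x  3 agent agent 4096 Dec  7 13:23 .
drwxr-xr-x 23 root  root  4096 Dec  7 13:23 ..
drwxr-xr-x  2 agent agent 4096 Dec  7 13:23 pics
{'t': 0.0, 'qpos': array([-1.28262802,  0.33289895, -0.06468619,  1.46094882,  0.02159843,
        1.34986942, -0.08849301]), 'qvel': array([ 1.06135263e-03, -2.22816915e-04,  7.59956891e-05,  3.10043293e-04,
       -1.00769859e-03, -5.83346841e-04, -6.59608129e-04]), 'effort': array([-5.32252079e-05, -6.23257756e+01,  2.45098444e-02, -3.89902389e+01,
       -6.12419075e-02,  3.96929635e-02,  1.43736543e-04]), 'ee_pos': array([0.19101461, 0.59469417, 0.2217334 ]), 'tool_rot': array([-1.34125345, -0.97650599,  0.97835344]), 'wrist_force': array([-0.49888714,  0.07496927,  0.5747293 ]), 'torque': array([-0.01369506, -0.02020078, -0.04315299]), 'finger_gap': 0.08701651299612913}
scene {'intrinsics': array([[379.15603917,   0.        , 277.57788688],
       [  0.        , 379.15603917, 208.8646729 ],
       [  0.        ,   0.        ,   1.        ]]), 'k1': -0.08578362476127133, 'eye': array([0.06920206, 0.52503417, 0.51011641]), 'rotation': array([-0.85712311,  2.29939954, -1.32028957])}
side {'intrinsics': array([[453.29223074,   0.        , 284.55937628],
       [  0.        , 453.29223074, 207.24659661],
       [  0.        ,   0.        ,   1.        ]]), 'k1': -0.08449058831247518, 'eye': array([-0.1051602 ,  0.18768576,  0.88128581]), 'rotation': array([-1.50714289,  2.15014852, -0.78423793])}
wrist {'intrinsics': array([[299.44186327,   0.        , 275.32465646],
       [  0.        , 299.44186327, 210.56065581],
       [  0.        ,   0.        ,   1.        ]]), 'k1': -0.02883312065375268, 'eye': array([0.12631374, 0.61534237, 0.38339654]), 'rotation': array([2.36678042, 1.72608632, 0.21804282])}
```

View pics/scene0.png

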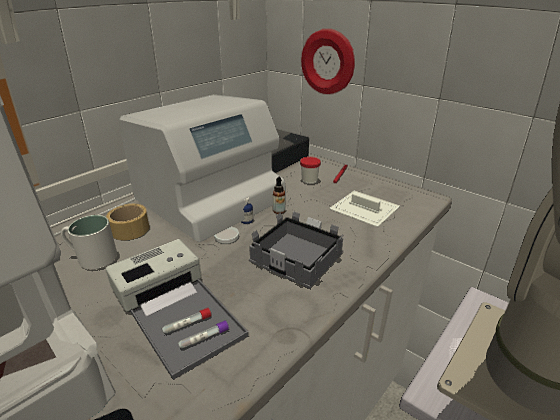

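View pics/side0.png

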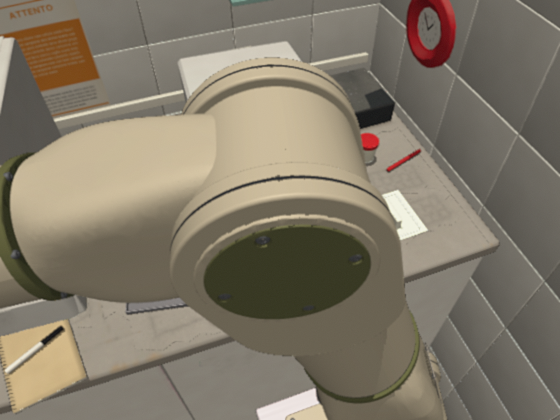

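View pics/wrist0.png

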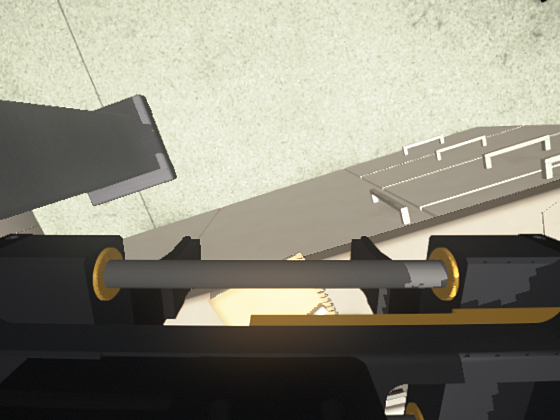

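The scene view shows everything. The tubes are at about (187,321) for red and (204,334) for purple, the case mouth at (297,245), and the lid with its bar at (365,203). The petri dish is at (227,236), the amber dropper at (280,197) and the cup at (310,170). The side view is blocked by the arm. The wrist view shows only the cart and counter edge.

```bash
cat > h.py <<'E'
import numpy as np, cv2
from scipy.spatial.transform import Rotation as R
def rays(c,px):
    px=np.atleast_2d(np.asarray(px,float)).reshape(-1,1,2)
    D=np.array([c['k1'],0,0,0,0.])
    u=cv2.undistortPoints(px,c['intrinsics'],D).reshape(-1,2)
    return np.c_[u,np.ones(len(u))]
def onplane(c,px,z):
    M=R.from_rotvec(c['rotation']).as_matrix(); d=rays(c,px)@M.T
    return c['eye']+d*((z-c['eye'][2])/d[:,2])[:,None]
def bydepth(c,px,dep):
    M=R.from_rotvec(c['rotation']).as_matrix(); d=rays(c,px)
    px=np.atleast_2d(px).astype(int)
    return c['eye']+(d*dep[px[:,1],px[:,0]][:,None])@M.T
def project(c,P):
    M=R.from_rotvec(c['rotation']).as_matrix()
    return cv2.projectPoints(np.atleast_2d(P).astype(float),cv2.Rodrigues(M.T)[0],-M.T@c['eye'],c['intrinsics'],np.array([c['k1'],0,0,0,0.]))[0].reshape(-1,2)
def tri(c1,p1,c2,p2):
    A=np.zeros((3,3));b=np.zeros(3)
    for c,p in((c1,p1),(c2,p2)):
        M=R.from_rotvec(c['rotation']).as_matrix();d=M@rays(c,p)[0];d/=np.linalg.norm(d)
        Q=np.eye(3)-np.outer(d,d);A+=Q;b+=Q@c['eye']
    return np.linalg.solve(A,b)
def move(s,target,Rt=None):
    "shift in tool axes (cm) and turn"
    M=R.from_rotvec(s['tool_rot'])
    o=M.inv().apply(np.asarray(target)-s['ee_pos'])*100
    t=(M.inv()*Rt).as_rotvec() if Rt is not None else np.zeros(3)
    return o.round(2),t.round(3)
E
python3 - <<'E'
from h import *
from plant import viewer,r
c=viewer.calibration('scene');d=np.load('pics/scene0.npy');im=cv2.imread('pics/scene0.png')
np.set_printoptions(precision=4,suppress=True)
pts=dict(table=(290,320),tubeR=(187,321),tubeP=(204,334),casefl=(297,240),lidplate=(345,210),bar=(365,201),petri=(227,235),cup=(310,160),drop=(280,183),clipn=(277,258),clipf=(314,221),house=(150,262))
for k,p in pts.items(): print(k,bydepth(c,p,d)[0])
s=r.sense();print(R.from_rotvec(s['tool_rot']).as_matrix())
cv2.imwrite('pics/crop1.png',cv2.resize(im[150:390,100:420],None,fx=2.5,fy=2.5,interpolation=cv2.INTER_CUBIC))
E
```

```text
table [ 0.3707  0.1482 -0.0005]
tubeR [0.4953 0.279  0.0144]
tubeP [0.4493 0.2788 0.0158]
casefl [ 0.5134 -0.0508  0.004 ]
lidplate [ 0.5038 -0.2431  0.003 ]
bar [ 0.4727 -0.2901  0.0217]
petri [0.6426 0.0498 0.0126]
cup [ 0.6897 -0.333   0.066 ]
drop [ 0.6342 -0.1306  0.0828]
clipn [0.4684 0.0713 0.0452]
clipf [ 0.4817 -0.0702  0.0598]
house [0.6327 0.2554 0.0593]
[[ 0.3058 -0.0003 -0.9521]
 [ 0.9521 -0.001   0.3058]
 [-0.0011 -1.     -0.    ]]
```

View pics/crop1.png

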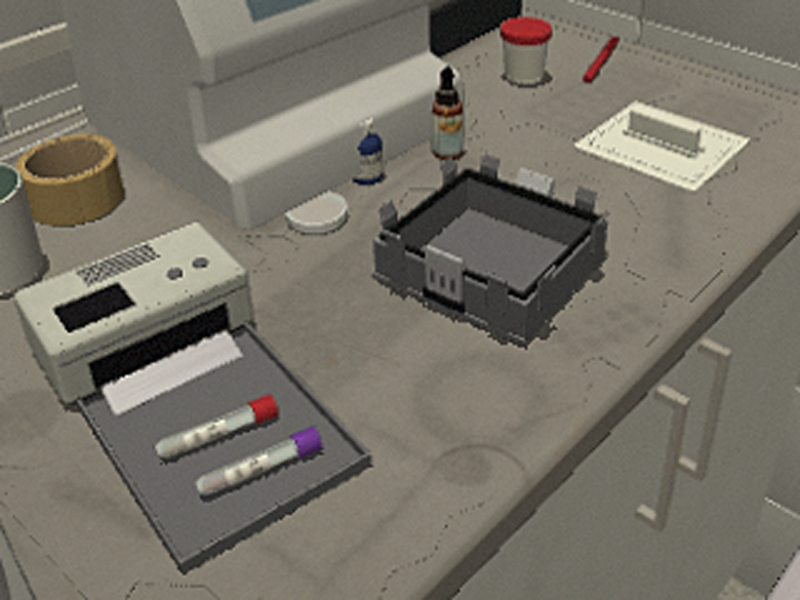

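Depth agrees with the stated heights: worktop 0, lid plate 3 mm, clip 60 mm. Next I'll measure the things with colour and height masks.

```bash
cat > meas.py <<'E'
from h import *
np.set_printoptions(precision=4,suppress=True)
def cloud(c,d):
    v,u=np.nonzero(d>0); px=np.c_[u,v]; return px,bydepth(c,px,d)
def tubes(c,im,zc=0.012):
    h=cv2.cvtColor(im,cv2.COLOR_BGR2HSV)
    out={}
    for n,(lo,hi) in dict(red=((0,140,60),(8,255,255)),purple=((125,90,60),(150,255,255))).items():
        m=cv2.inRange(h,lo,hi)
        if n=='red': m|=cv2.inRange(h,(172,140,60),(180,255,255))
        k,l,st,ce=cv2.connectedComponentsWithStats(m)
        out[n]=[(st[i],ce[i],onplane(c,ce[i],zc)[0]) for i in range(1,k) if st[i][4]>40]
    return out
E
python3 - <<'E'
from meas import *
from plant import viewer
c=viewer.calibration('scene');d=np.load('pics/scene0.npy');im=cv2.imread('pics/scene0.png')
for n,o in tubes(c,im).items():
    for a in o: print(n,*a)
px,P=cloud(c,d)
def rect(sel,n):
    Q=P[sel]; print(n,sel.sum(),cv2.minAreaRect((Q[:,:2]*1000).astype(np.float32)),Q.mean(0),Q.max(0))
g=lambda x0,x1,y0,y1,z0,z1:(P[:,0]>x0)&(P[:,0]<x1)&(P[:,1]>y0)&(P[:,1]<y1)&(P[:,2]>z0)&(P[:,2]<z1)
rect(g(.3,.7,-.12,.12,.035,.05)&(P[:,1]<.1),'rim')
rect(g(.3,.58,-.12,.12,.042,.05),'rimtop')
rect(g(.3,.58,-.12,.12,.052,.07),'tabs')
rect(g(.35,.6,-.45,-.18,.015,.05),'bar')
rect(g(.47,.53,.18,.34,.0095,.03),'tubeR')
rect(g(.425,.47,.18,.34,.0095,.03),'tubeP')
# lid plate by colour
m=cv2.inRange(cv2.cvtColor(im,cv2.COLOR_BGR2HSV),(15,0,150),(45,80,255))
k,l,st,ce=cv2.connectedComponentsWithStats(m)
i=l[212,345];print(st[i],ce[i])
cs=max(cv2.findContours((l==i).astype(np.uint8),0,2)[0],key=cv2.contourArea)
print('lid plate', cv2.minAreaRect((onplane(c,cs.reshape(-1,2),.003)[:,:2]*1000).astype(np.float32)))
# tubes by mask bright in tray
E
```

```text
red [ 301   29   53   65 1957] [327.8053  60.9157] [ 1.9196 -2.2324  0.012 ]
red [300 157  20  11 183] [309.7923 162.0601] [ 0.7551 -0.4228  0.012 ]
red [333 165  14  18  67] [339.3881 174.0896] [ 0.6285 -0.407   0.012 ]
red [200 308  11  11  82] [205.4512 312.9634] [0.488  0.2438 0.012 ]
purple [216 321  12  12  91] [222.4066 326.0879] [0.4421 0.2444 0.012 ]
rim 1617 ((529.2023315429688, -3.2608261108398438), (220.88546752929688, 277.40777587890625), 86.85337829589844) [ 0.5252 -0.0002  0.0428] [0.6737 0.0996 0.05  ]
rimtop 686 ((476.27423095703125, -0.422515869140625), (156.7263946533203, 150.69802856445312), 6.507863521575928) [0.4741 0.002  0.0458] [0.5588 0.0771 0.05  ]
tabs 429 ((476.4944152832031, -2.227935791015625), (163.7992401123047, 156.17054748535156), 5.586539268493652) [ 0.4818 -0.0044  0.0579] [0.5625 0.0797 0.064 ]
bar 245 ((474.8374328613281, -294.1320495605469), (78.95945739746094, 18.228281021118164), 2.307706117630005) [ 0.4727 -0.291   0.0268] [ 0.5144 -0.2841  0.0354]
tubeR 414 ((494.7232360839844, 258.02215576171875), (55.102386474609375, 121.49784851074219), 6.608448505401611) [0.4965 0.2715 0.0151] [0.5291 0.3207 0.0214]
tubeP 449 ((456.0970458984375, 268.1495361328125), (106.80536651611328, 44.3941650390625), 80.07989501953125) [0.4493 0.273  0.0153] [0.4691 0.3211 0.0204]
[ 330  190   70   36 1128] [364.7332 208.4229]
lid plate ((473.74041748046875, -292.6332092285156), (145.52841186523438, 139.67572021484375), 1.597895860671997)
```

```bash
python3 - <<'E'
from meas import *
from plant import viewer,r
c=viewer.calibration('scene');d=np.load('pics/scene0.npy')
px,P=cloud(c,d)
for n,x0,x1 in(('R',.475,.52),('P',.428,.472)):
    s=(P[:,0]>x0)&(P[:,0]<x1)&(P[:,1]>.2)&(P[:,1]<.335)&(P[:,2]>.013)&(P[:,2]<.022)
    Q=P[s]; print(n,s.sum(),cv2.minAreaRect((Q[:,:2]*1000).astype(np.float32)),cv2.fitLine((Q[:,:2]*1000).astype(np.float32),cv2.DIST_HUBER,0,.01,.01).ravel(), np.percentile(Q[:,2],95))
w=viewer.calibration('wrist');s=r.sense();M=R.from_rotvec(s['tool_rot'])
print('cam fwd in tool',M.inv().apply(R.from_rotvec(w['rotation']).as_matrix()[:,2]), 'right',M.inv().apply(R.from_rotvec(w['rotation']).as_matrix()[:,0]),'eye',M.inv().apply(w['eye']-s['ee_pos']))
T=R.from_matrix(np.c_[[1,0,0],[0,0,-1],[0,1,0]])
for a in (0,10): print(a,move(s,[.472,.272,.2],R.from_rotvec([0,0,np.radians(a)])*T))
E
```

```text
R 305 ((498.92529296875, 278.1337890625), (87.93445587158203, 14.924678802490234), 71.96232604980469) [  0.3129   0.9498 496.5748 277.7955] 0.019791499847491057
P 345 ((449.55322265625, 268.94775390625), (106.98497009277344, 16.76255989074707), 71.28092956542969) [  0.3078   0.9515 449.8586 278.4392] 0.019543308308163154
cam fwd in tool [ 0.0005  0.9683 -0.2497] right [ 1.     -0.0005  0.0001] eye [-0.0004 -0.1616  0.0679]
0 (array([-22.14,   2.22, -36.62]), array([ 0.001,  1.26 , -0.001]))
10 (array([-22.14,   2.22, -36.62]), array([ 0.001,  1.086, -0.001]))
```

```bash
python3 -m inch '[{"dx":-2,"dz":-3.5,"ay":0.15,"fingers":4.2},{"dx":-4.5,"dz":-7.5,"ay":0.32,"fingers":4.2},{"dx":-7,"dz":-11.5,"ay":0.5,"fingers":4.2},{"dx":-9.5,"dz":-15.5,"ay":0.68,"fingers":4.2},{"dx":-12,"dz":-19.5,"ay":0.86,"fingers":4.2}]'
cat >> h.py <<'E'
def Tdown(deg):
    a=np.radians(deg)
    return R.from_matrix(np.c_[[np.cos(a),np.sin(a),0],[0,0,-1],[-np.sin(a),np.cos(a),0]])
E
cat > go.py <<'E'
import sys
from h import *
from plant import r
s=r.sense();np.set_printoptions(precision=4,suppress=True)
v=[float(a) for a in sys.argv[1:]]
print('t',s['t'],s['ee_pos'],'F',s['wrist_force'],'gap',s['finger_gap'],'yaw',np.degrees(np.arctan2(*R.from_rotvec(s['tool_rot']).as_matrix()[[1,0],0])))
if v: print(move(s,v[:3],Tdown(v[3])))
E
python3 go.py .472 .275 .2 -18
```

```text
t 0.15 [0.191  0.5948 0.2219] F [-0.0592 -0.4995  0.0914] gap 0.08760654481921297 yaw 72.19559042906131
(array([-21.85,   2.22, -36.53]), array([ 0.001,  1.574, -0.001]))$[0]: bad value
```

```bash
python3 -m inch '[{"dx":-2,"dy":0,"dz":-3.5,"ax":0,"ay":0.15,"az":0,"fingers":4.2},{"dx":-4.5,"dy":0,"dz":-7.5,"ax":0,"ay":0.32,"az":0,"fingers":4.2},{"dx":-7,"dy":0,"dz":-11.5,"ax":0,"ay":0.5,"az":0,"fingers":4.2},{"dx":-9.5,"dy":0,"dz":-15.5,"ax":0,"ay":0.68,"az":0,"fingers":4.2},{"dx":-12,"dy":0,"dz":-19.5,"ax":0,"ay":0.86,"az":0,"fingers":4.2}]'; python3 go.py .472 .275 .2 -18
```

```text
t: 0.78
ee_pos: [0.3409, 0.4198, 0.2224]
tool_rot: [-1.549, -0.309, 0.309]
wrist_force: [0.8, 1.0, 0.9]
finger_gap: 0.0462
t 0.775 [0.3409 0.4198 0.2224] F [0.7533 0.9746 0.8736] gap 0.04615737035234534 yaw 22.577724672473984
(array([  6.55,   2.24, -18.4 ]), array([-0.   ,  0.708, -0.   ]))
```

```bash
python3 -m inch '[{"dx":1.5,"dy":0.4,"dz":-4,"ax":0,"ay":0.16,"az":0,"fingers":4.2},{"dx":3,"dy":1,"dz":-8,"ax":0,"ay":0.32,"az":0,"fingers":4.2},{"dx":5,"dy":1.6,"dz":-13,"ax":0,"ay":0.48,"az":0,"fingers":4.2},{"dx":6.5,"dy":2.2,"dz":-18.4,"ax":0,"ay":0.62,"az":0,"fingers":4.2},{"dx":6.5,"dy":2.2,"dz":-18.4,"ax":0,"ay":0.71,"az":0,"fingers":4.2}]'; cat > snap.py <<'E'
import sys,pickle
from meas import *
from plant import viewer,r
n,f=sys.argv[1:3]
c=viewer.calibration(n);s=r.sense();im,d=viewer.camera(n)
cv2.imwrite(f'pics/{f}.png',im);pickle.dump((c,s,im,d),open(f'pics/{f}.pkl','wb'))
E
python3 snap.py wrist w1; python3 snap.py side s1; python3 go.py
```

```text
t: 1.4
ee_pos: [0.4743, 0.2721, 0.2]
tool_rot: [-1.558, 0.252, -0.253]
wrist_force: [-0.5, 0.4, -1.2]
finger_gap: 0.0418
t 1.5 [0.4719 0.2763 0.2003] F [-0.5306  0.8211  0.6582] gap 0.04214231017479989 yaw -17.923955090136445
```

View pics/w1.png

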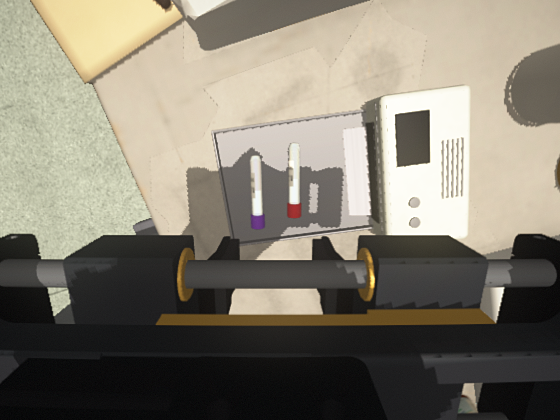

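View pics/s1.png

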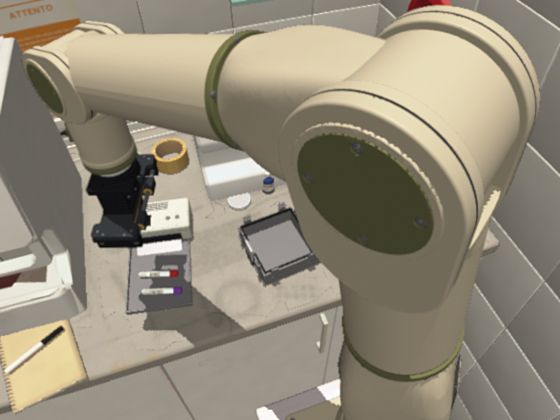

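Wrist view: purple-capped tube from (256,157) to (258,228), red-capped tube from (294,143) to (294,217), with the housing to the right. The side view also shows both tubes, at (160,272) red and (162,291) purple, as well as the open case. Next I'll triangulate.

```bash
python3 - <<'E'
from meas import *
import pickle
c,s,im,d=pickle.load(open('pics/w1.pkl','rb'));cs,_,ims,ds=pickle.load(open('pics/s1.pkl','rb'))
sc=pickle.load(open('pics/s1.pkl','rb'))[0]
def comps(im,box,lbl):
    x0,y0,x1,y1=box; h=cv2.cvtColor(im,cv2.COLOR_BGR2HSV)
    m=((h[...,2]>150)|(h[...,1]>110)).astype(np.uint8)*255
    mm=np.zeros_like(m);mm[y0:y1,x0:x1]=m[y0:y1,x0:x1]
    k,l,st,ce=cv2.connectedComponentsWithStats(mm)
    for i in range(1,k):
        if st[i][4]>60: print(lbl,st[i],ce[i]); yield l==i
for m in comps(im,(240,135,310,236),'w'):
    ct=max(cv2.findContours(m.astype(np.uint8),0,cv2.CHAIN_APPROX_NONE)[0],key=cv2.contourArea).reshape(-1,2)
    for z in(.0115,):
        print(z,cv2.minAreaRect((onplane(c,ct,z)[:,:2]*1000).astype(np.float32)))
    v,u=np.nonzero(m);Q=bydepth(c,np.c_[u,v],d);print('depth top',np.percentile(Q[:,2],[5,50,95]))
cc={}
for nm,cal,i in(('w',c,im),('side',cs,ims),):
    cc[nm]={k:[o for o in v] for k,v in tubes(cal,i).items()}
    for k,v in cc[nm].items():
        for o in v: print(nm,k,o)
E
```

```text
w [ 240  135   70   83 2495] [282.3579 159.6277]
0.0115 ((479.1672668457031, 288.81646728515625), (96.73261260986328, 79.97080993652344), 71.58821868896484)
depth top [0.0012 0.0029 0.0181]
w [250 155  14  74 772] [256.3264 192.8614]
0.0115 ((453.0900573730469, 278.2776794433594), (88.29778289794922, 14.722384452819824), 71.39970397949219)
depth top [0.0131 0.0166 0.0192]
w [281 226  29  10 176] [295.4318 230.5227]
0.0115 ((482.21588134765625, 219.39088439941406), (9.788402557373047, 35.453609466552734), 79.08222198486328)
depth top [0.001  0.0023 0.0034]
w red (array([288, 203,  13,  15, 172], dtype=int32), array([293.9651, 210.4942]), array([0.4886, 0.2434, 0.012 ]))
w purple (array([251, 214,  14,  15, 176], dtype=int32), array([257.3352, 221.7159]), array([0.442 , 0.2441, 0.012 ]))
side red (array([408,   0,  43,  11, 247], dtype=int32), array([426.4575,   2.9919]), array([ 1.4476, -1.0079,  0.012 ]))
side red (array([170, 270,   8,   7,  49], dtype=int32), array([173.3673, 273.2041]), array([0.4909, 0.2427, 0.012 ]))
side purple (array([174, 287,   8,   7,  54], dtype=int32), array([177.3704, 290.    ]), array([0.4451, 0.2428, 0.012 ]))
```

```bash
python3 - <<'E'
from meas import *
import pickle
c,s,im,d=pickle.load(open('pics/w1.pkl','rb'));cs,_,ims,ds=pickle.load(open('pics/s1.pkl','rb'))
from plant import viewer
c0=viewer.calibration('scene')
for n,w,p0,p1 in(('red',(293.97,210.49),(205.45,312.96),(173.37,273.2)),('pur',(257.34,221.72),(222.41,326.09),(177.37,290))):
    print(n,tri(c,w,c0,p0),tri(c,w,cs,p1))
px,P=cloud(c,d)
s=(px[:,0]>280)&(px[:,0]<308)&(px[:,1]>135)&(px[:,1]<222)&(P[:,2]>.0095)&(P[:,2]<.03)
m=np.zeros(d.shape,np.uint8);m[px[s,1],px[s,0]]=1
ct=max(cv2.findContours(m,0,1)[0],key=cv2.contourArea).reshape(-1,2)
print(cv2.minAreaRect((onplane(c,ct,.0115)[:,:2]*1000).astype(np.float32)))
E
python3 go.py .453 .278 .1 -18.6
```

```text
red [0.4886 0.2433 0.0113] [0.489  0.2433 0.0141]
pur [0.4421 0.2442 0.012 ] [0.4428 0.2436 0.0146]
((500.1566162109375, 277.12445068359375), (87.9269790649414, 15.77775764465332), 72.20043182373047)
t 1.5 [0.4719 0.2763 0.2003] F [-0.5306  0.8211  0.6582] gap 0.04214231017479989 yaw -17.923955090136445
(array([-1.84, 10.03, -0.41]), array([ 0.   ,  0.012, -0.   ]))
```

```bash
python3 -m inch '[{"dx":-0.9,"dy":3,"dz":-0.2,"ax":0,"ay":0,"az":0,"fingers":3.0},{"dx":-1.85,"dy":6,"dz":-0.4,"ax":0,"ay":0.01,"az":0,"fingers":3.0},{"dx":-1.85,"dy":10,"dz":-0.4,"ax":0,"ay":0.01,"az":0,"fingers":3.0},{"dx":-1.85,"dy":13,"dz":-0.4,"ax":0,"ay":0.01,"az":0,"fingers":3.0},{"dx":-1.85,"dy":14,"dz":-0.4,"ax":0,"ay":0.01,"az":0,"fingers":3.0}]' 10; python3 snap.py wrist w2;python3 go.py .453 .278 .005 -18.6
```

```text
t: 2.12
ee_pos: [0.4513, 0.279, 0.0589]
tool_rot: [-1.558, 0.25, -0.247]
wrist_force: [-0.6, -0.1, 0.4]
finger_gap: 0.0299
t 2.175 [0.4515 0.279  0.0588] F [-1.2565 -1.3909 -0.9138] gap 0.030166704231953875 yaw -18.172962782271
(array([ 0.18,  5.38, -0.03]), array([ 0.002,  0.007, -0.002]))
```

View pics/w2.png

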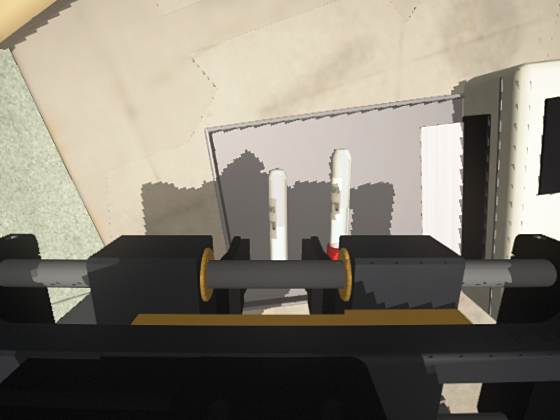

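The purple tube, at column 278, lies midway between the fingers (240 and 312). The red tube is clear of the right finger. Descending.

```bash
python3 -m inch '[{"dx":0.15,"dy":2,"dz":0,"ax":0,"ay":0.005,"az":0,"fingers":3.0},{"dx":0.15,"dy":4,"dz":0,"ax":0,"ay":0.005,"az":0,"fingers":3.0},{"dx":0.15,"dy":5,"dz":0,"ax":0,"ay":0.005,"az":0,"fingers":3.0},{"dx":0.15,"dy":5.3,"dz":0,"ax":0,"ay":0.005,"az":0,"fingers":3.0},{"dx":0.15,"dy":5.3,"dz":0,"ax":0,"ay":0.005,"az":0,"fingers":0.5}]' 10;  python3 -m inch '[{"dx":0,"dy":0,"dz":0,"ax":0,"ay":0,"az":0,"fingers":0.5},{"dx":0,"dy":0,"dz":0,"ax":0,"ay":0,"az":0,"fingers":0.5},{"dx":0,"dy":0,"dz":0,"ax":0,"ay":0,"az":0,"fingers":0.5},{"dx":0,"dy":0,"dz":0,"ax":0,"ay":0,"az":0,"fingers":0.5},{"dx":0,"dy":0,"dz":0,"ax":0,"ay":0,"az":0,"fingers":0.5}]' 10; python3 go.py
```

```text
t: 2.8
ee_pos: [0.4545, 0.2788, 0.0082]
tool_rot: [-1.555, 0.254, -0.255]
wrist_force: [-0.4, -0.4, 1.0]
finger_gap: 0.0255
t: 3.42
ee_pos: [0.4545, 0.2787, 0.0081]
tool_rot: [-1.555, 0.255, -0.255]
wrist_force: [-1.1, -0.7, 5.4]
finger_gap: 0.0127
t 3.425 [0.4545 0.2787 0.0081] F [-1.0663 -0.7262  5.3536] gap 0.012700327728386371 yaw -18.617620482640195
```

```bash
python3 -m inch '[{"dx":0,"dy":-2,"dz":0,"ax":0,"ay":0,"az":0,"fingers":0.5},{"dx":0,"dy":-5,"dz":0,"ax":0,"ay":0,"az":0,"fingers":0.5},{"dx":0,"dy":-8,"dz":0,"ax":0,"ay":0,"az":0,"fingers":0.5},{"dx":0,"dy":-12,"dz":0,"ax":0,"ay":0,"az":0,"fingers":0.5},{"dx":0,"dy":-15,"dz":0,"ax":0,"ay":0,"az":0,"fingers":0.5}]' 10; python3 go.py .45 0.01 .17 5.8; python3 snap.py wrist w3; python3 snap.py scene c3
```

```text
t: 4.05
ee_pos: [0.4544, 0.2784, 0.1592]
tool_rot: [-1.555, 0.255, -0.256]
wrist_force: [-1.0, 0.6, 0.0]
finger_gap: 0.0127
t 4.05 [0.4544 0.2784 0.1592] F [-0.9692  0.6472  0.0117] gap 0.01265719737649258 yaw -18.6280834784345
(array([  8.16,  -1.1 , -25.58]), array([-0.001, -0.426,  0.001]))
```

View pics/w3.png

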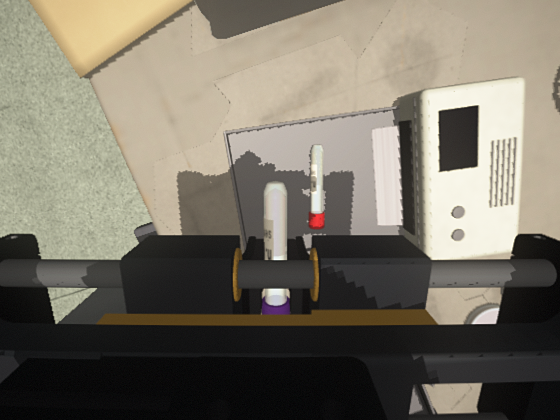

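View pics/c3.png

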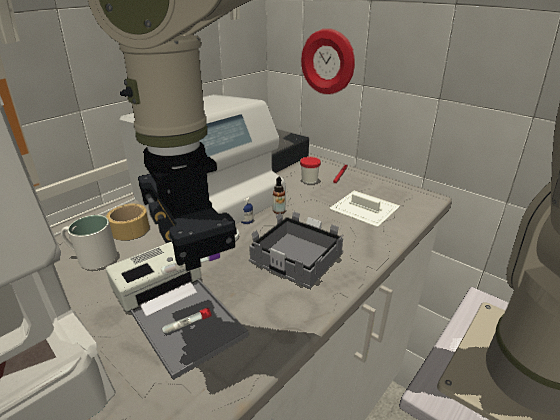

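The purple tube is held, its body from (275,185) to (276,300) between the pads. The scene view shows only the red tube left in the tray. I'll go past the case to get a wrist view of it.

```bash
python3 -m inch '[{"dx":1.6,"dy":-1,"dz":-5.1,"ax":0,"ay":-0.08,"az":0,"fingers":0.5},{"dx":3.2,"dy":-2.5,"dz":-10.2,"ax":0,"ay":-0.17,"az":0,"fingers":0.5},{"dx":4.8,"dy":-4,"dz":-15.3,"ax":0,"ay":-0.25,"az":0,"fingers":0.5},{"dx":6.4,"dy":-5,"dz":-20.4,"ax":0,"ay":-0.34,"az":0,"fingers":0.5},{"dx":8,"dy":-5.5,"dz":-25.5,"ax":0,"ay":-0.425,"az":0,"fingers":0.5}]' 10; python3 go.py .47 -0.09 .23 5.8
```

```text
t: 4.78
ee_pos: [0.4482, 0.0095, 0.2125]
tool_rot: [-1.569, -0.081, 0.081]
wrist_force: [1.1, -0.0, -0.3]
finger_gap: 0.013
t 4.775 [0.4482 0.0095 0.2125] F [ 1.1223 -0.0057 -0.3229] gap 0.013031764905839746 yaw 5.896121259542057
(array([  1.14,  -1.75, -10.12]), array([-0.   ,  0.002,  0.   ]))
```

```bash
python3 -m inch '[{"dx":0.6,"dy":-0.8,"dz":-4,"ax":0,"ay":0,"az":0,"fingers":0.5},{"dx":1.1,"dy":-1.7,"dz":-8,"ax":0,"ay":0,"az":0,"fingers":0.5},{"dx":1.1,"dy":-1.7,"dz":-10,"ax":0,"ay":0,"az":0,"fingers":0.5},{"dx":1.1,"dy":-1.7,"dz":-10,"ax":0,"ay":0,"az":0,"fingers":0.5},{"dx":1.1,"dy":-1.7,"dz":-10,"ax":0,"ay":0,"az":0,"fingers":0.5}]' 10; python3 go.py; python3 snap.py wrist w4
```

```text
t: 5.4
ee_pos: [0.4693, -0.0861, 0.229]
tool_rot: [-1.569, -0.079, 0.08]
wrist_force: [-0.6, -0.1, -0.2]
finger_gap: 0.0127
t 5.4 [ 0.4693 -0.0861  0.229 ] F [-0.567  -0.0865 -0.2202] gap 0.012708954754318378 yaw 5.7897430867928446
```

View pics/w4.png

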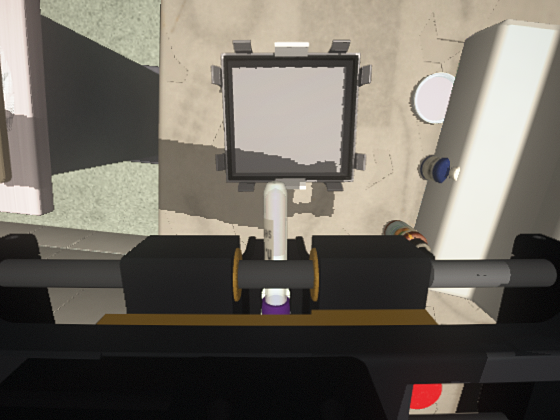

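The case is fully in view. The black frame's corners are near (223,55), (358,53), (356,180) and (228,181), and the clips are at (291,47) and (290,185).

```bash
python3 - <<'E'
from meas import *
import pickle
c,s,im,d=pickle.load(open('pics/w4.pkl','rb'));c3,_,i3,d3=pickle.load(open('pics/c3.pkl','rb'))
px,P=cloud(c,d)
roi=(px[:,0]>200)&(px[:,0]<380)&(px[:,1]>30)&(px[:,1]<200)
for a,b in((.040,.046),(.0455,.052),(.055,.066)):
    q=roi&(P[:,2]>a)&(P[:,2]<b); print(a,b,q.sum(),cv2.minAreaRect((P[q][:,:2]*1000).astype(np.float32)),np.median(P[q][:,2]))
g=cv2.cvtColor(im,cv2.COLOR_BGR2GRAY)
m=np.zeros_like(g);m[45:192,215:365]=(g[45:192,215:365]<35)*255
m=cv2.morphologyEx(m,cv2.MORPH_OPEN,np.ones((3,3)))
print(np.bincount(g[45:192,215:365].ravel()//10))
ct=max(cv2.findContours(m,0,1)[0],key=cv2.contourArea).reshape(-1,2)
for z in(.043,.048): print('frame',z,cv2.minAreaRect((onplane(c,ct,z)[:,:2]*1000).astype(np.float32)))
v=im.copy();cv2.drawContours(v,[ct],-1,(0,0,255),1)
cv2.imwrite('pics/w4c.png',cv2.resize(v[30:205,200:385],None,fx=4,fy=3.4))
E
```

```text
0.04 0.046 1570 ((475.99700927734375, -2.5562744140625), (152.32257080078125, 141.3835906982422), 6.147802829742432) 0.042509209919790875
0.0455 0.052 1847 ((476.96771240234375, -2.547698974609375), (154.0304718017578, 143.12997436523438), 5.967604160308838) 0.0473231287972396
0.055 0.066 1579 ((476.9451599121094, -2.4266128540039062), (164.4883270263672, 153.58311462402344), 6.249041557312012) 0.0601633557792125
[    0     0     0   208  1064  1430  1488   564   604  1853   354   778
   128   286   180   251   523   421   675 10343   692    53    54    43
     7    51]Traceback (most recent call last):
  File "<stdin>", line 12, in <module>
ValueError: max() iterable argument is empty
```

```bash
python3 - <<'E'
from meas import *
import pickle
c,s,im,d=pickle.load(open('pics/w4.pkl','rb'))
g=cv2.cvtColor(im,cv2.COLOR_BGR2GRAY)
m=np.zeros_like(g);m[45:192,215:365]=(g[45:192,215:365]<68)*255
ct=max(cv2.findContours(m,0,1)[0],key=cv2.contourArea).reshape(-1,2)
for z in(.043,.048): print('frame',z,cv2.minAreaRect((onplane(c,ct,z)[:,:2]*1000).astype(np.float32)))
E
python3 go.py .4519 -.0052 .012 6.1
```

```text
frame 0.043 ((476.61419677734375, -2.115692138671875), (143.62283325195312, 133.19639587402344), 5.861322402954102)
frame 0.048 ((476.4105224609375, -2.3576812744140625), (141.556884765625, 131.28036499023438), 5.861342906951904)
t 5.45 [ 0.4693 -0.086   0.2291] F [-0.1353  0.7737  0.1257] gap 0.01281044214283047 yaw 5.822466918761004
(array([-0.9 , 21.71,  8.2 ]), array([-0.   , -0.005, -0.001]))
```

```bash
python3 -m inch '[{"dx":-0.3,"dy":2,"dz":2.8,"ax":0,"ay":0,"az":0,"fingers":0.5},{"dx":-0.6,"dy":5,"dz":5.6,"ax":0,"ay":0,"az":0,"fingers":0.5},{"dx":-0.9,"dy":8,"dz":8.2,"ax":0,"ay":0,"az":0,"fingers":0.5},{"dx":-0.9,"dy":11,"dz":8.2,"ax":0,"ay":0,"az":0,"fingers":0.5},{"dx":-0.9,"dy":13,"dz":8.2,"ax":0,"ay":0,"az":0,"fingers":0.5}]' 10; python3 go.py .4519 -.0052 .012 6.0
```

```text
t: 6.08
ee_pos: [0.4515, -0.0051, 0.0981]
tool_rot: [-1.569, -0.08, 0.082]
wrist_force: [0.2, -0.0, -0.3]
finger_gap: 0.0125
t 6.075 [ 0.4515 -0.0051  0.0981] F [ 0.156  -0.0426 -0.3127] gap 0.012463750433838317 yaw 5.880947799083516
(array([ 0.05,  8.61, -0.02]), array([-0.   , -0.002, -0.001]))
```

```bash
python3 -m inch '[{"dx":0,"dy":2,"dz":0,"ax":0,"ay":0,"az":0,"fingers":0.5},{"dx":0,"dy":4.5,"dz":0,"ax":0,"ay":0,"az":0,"fingers":0.5},{"dx":0,"dy":7,"dz":0,"ax":0,"ay":0,"az":0,"fingers":0.5},{"dx":0,"dy":8.2,"dz":0,"ax":0,"ay":0,"az":0,"fingers":0.5},{"dx":0,"dy":8.6,"dz":0,"ax":0,"ay":0,"az":0,"fingers":0.5}]' 10; python3 go.py;  python3 -m inch '[{"dx":0,"dy":0,"dz":0,"ax":0,"ay":0,"az":0,"fingers":0.5},{"dx":0,"dy":0,"dz":0,"ax":0,"ay":0,"az":0,"fingers":3.0},{"dx":0,"dy":0,"dz":0,"ax":0,"ay":0,"az":0,"fingers":3.0},{"dx":0,"dy":0,"dz":0,"ax":0,"ay":0,"az":0,"fingers":3.0},{"dx":0,"dy":0,"dz":0,"ax":0,"ay":0,"az":0,"fingers":3.0}]' 10;
```

```text
t: 6.7
ee_pos: [0.4521, -0.006, 0.0132]
tool_rot: [-1.569, -0.079, 0.08]
wrist_force: [0.1, 0.2, 0.4]
finger_gap: 0.0126
t 6.7 [ 0.4521 -0.006   0.0132] F [0.0513 0.2263 0.3895] gap 0.012609604826304311 yaw 5.776883180166488
t: 7.32
ee_pos: [0.4525, -0.0065, 0.0137]
tool_rot: [-1.569, -0.079, 0.078]
wrist_force: [-0.5, 0.1, 0.4]
finger_gap: 0.0292
```

Released. Going up and back to the red tube at (0.500, 0.277), yaw −17.8.

```bash
python3 -m inch '[{"dx":0,"dy":-3,"dz":0,"ax":0,"ay":0,"az":0,"fingers":3.0},{"dx":0,"dy":-6,"dz":0,"ax":0,"ay":0,"az":0,"fingers":3.0},{"dx":0,"dy":-10,"dz":0,"ax":0,"ay":0,"az":0,"fingers":3.0},{"dx":0,"dy":-14,"dz":0,"ax":0,"ay":0,"az":0,"fingers":3.0},{"dx":0,"dy":-17,"dz":0,"ax":0,"ay":0,"az":0,"fingers":3.0}]' 10; python3 go.py .5 .277 .16 -17.8
```

```text
t: 7.95
ee_pos: [0.4526, -0.0066, 0.1853]
tool_rot: [-1.569, -0.079, 0.077]
wrist_force: [0.0, -0.1, 0.4]
finger_gap: 0.0303
t 7.95 [ 0.4526 -0.0066  0.1853] F [ 0.0179 -0.1105  0.3611] gap 0.03025119323415278 yaw 5.717222052100256
(array([ 7.54,  2.56, 27.74]), array([-0.001,  0.41 ,  0.001]))
```

```bash
python3 -m inch '[{"dx":1.5,"dy":0,"dz":5.5,"ax":0,"ay":0.08,"az":0,"fingers":3.0},{"dx":3,"dy":0.5,"dz":11,"ax":0,"ay":0.16,"az":0,"fingers":3.0},{"dx":4.5,"dy":1,"dz":16.6,"ax":0,"ay":0.25,"az":0,"fingers":3.0},{"dx":6,"dy":1.5,"dz":22.2,"ax":0,"ay":0.33,"az":0,"fingers":3.0},{"dx":7.5,"dy":2.5,"dz":27.7,"ax":0,"ay":0.41,"az":0,"fingers":3.0}]' 10; python3 go.py .5 .277 .006 -17.8; python3 snap.py scene c5; python3 snap.py wrist w5
```

```text
t: 8.57
ee_pos: [0.4996, 0.2787, 0.1586]
tool_rot: [-1.556, 0.245, -0.246]
wrist_force: [0.8, -0.9, 0.7]
finger_gap: 0.0299
t 8.575 [0.4996 0.2787 0.1586] F [ 0.8091 -0.9249  0.7139] gap 0.029930271818128018 yaw -17.909850794352856
(array([ 0.08, 15.26, -0.16]), array([-0.001, -0.002,  0.   ]))
```

View pics/c5.png

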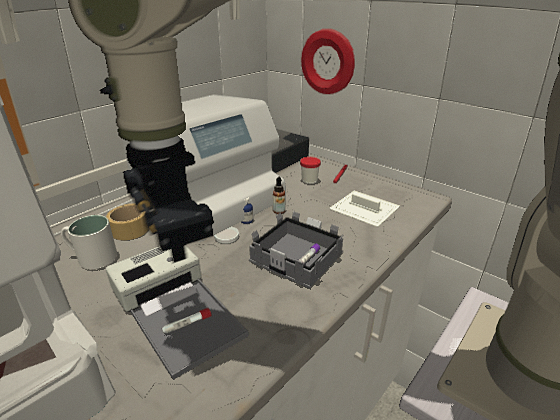

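View pics/w5.png

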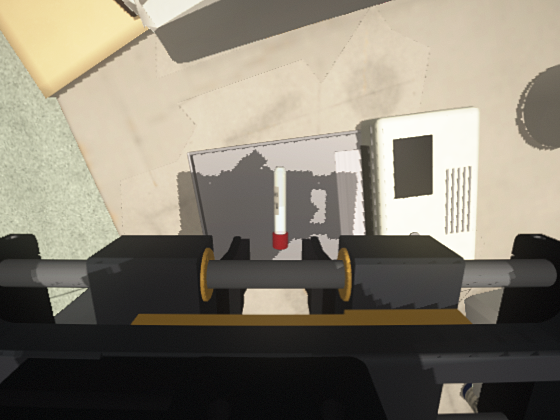

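The purple tube lies in the case, its cap at (315,247). The red tube, at column 280, is about centred between the fingers. Descending.

```bash
python3 -m inch '[{"dx":0.1,"dy":4,"dz":-0.1,"ax":0,"ay":0,"az":0,"fingers":3.0},{"dx":0.1,"dy":8.5,"dz":-0.1,"ax":0,"ay":0,"az":0,"fingers":3.0},{"dx":0.1,"dy":12,"dz":-0.1,"ax":0,"ay":0,"az":0,"fingers":3.0},{"dx":0.1,"dy":14.4,"dz":-0.1,"ax":0,"ay":0,"az":0,"fingers":3.0},{"dx":0.1,"dy":15.2,"dz":-0.1,"ax":0,"ay":0,"az":0,"fingers":3.0}]' 10;  python3 -m inch '[{"dx":0,"dy":0,"dz":0,"ax":0,"ay":0,"az":0,"fingers":3.0},{"dx":0,"dy":0,"dz":0,"ax":0,"ay":0,"az":0,"fingers":0.5},{"dx":0,"dy":0,"dz":0,"ax":0,"ay":0,"az":0,"fingers":0.5},{"dx":0,"dy":0,"dz":0,"ax":0,"ay":0,"az":0,"fingers":0.5},{"dx":0,"dy":0,"dz":0,"ax":0,"ay":0,"az":0,"fingers":0.5}]' 10; python3 go.py
```

```text
t: 9.3
ee_pos: [0.4992, 0.2745, 0.0052]
tool_rot: [-1.559, 0.245, -0.242]
wrist_force: [-0.4, -0.1, 0.8]
finger_gap: 0.03
t: 9.93
ee_pos: [0.5004, 0.2757, 0.0073]
tool_rot: [-1.556, 0.243, -0.244]
wrist_force: [-1.1, -0.3, 6.4]
finger_gap: 0.0129
t 9.925 [0.5004 0.2757 0.0073] F [-1.1371 -0.2661  6.3954] gap 0.012912350530154087 yaw -17.760875182372846
```

```bash
python3 -m inch '[{"dx":0,"dy":-2,"dz":0,"ax":0,"ay":0,"az":0,"fingers":0.5},{"dx":0,"dy":-5,"dz":0,"ax":0,"ay":0,"az":0,"fingers":0.5},{"dx":0,"dy":-8,"dz":0,"ax":0,"ay":0,"az":0,"fingers":0.5},{"dx":0,"dy":-12,"dz":0,"ax":0,"ay":0,"az":0,"fingers":0.5},{"dx":0,"dy":-15,"dz":0,"ax":0,"ay":0,"az":0,"fingers":0.5}]' 10; python3 go.py .5015 0.001 .16 6.0
```

```text
t: 10.55
ee_pos: [0.5002, 0.2754, 0.1583]
tool_rot: [-1.556, 0.243, -0.244]
wrist_force: [0.3, 0.3, 0.1]
finger_gap: 0.013
t 10.55 [0.5002 0.2754 0.1583] F [0.2967 0.2913 0.0642] gap 0.012998101814713312 yaw -17.76880664059709
(array([  8.5 ,  -0.19, -26.09]), array([-0.001, -0.415,  0.001]))
```

```bash
python3 -m inch '[{"dx":1.7,"dy":0,"dz":-5.2,"ax":0,"ay":-0.08,"az":0,"fingers":0.5},{"dx":3.4,"dy":0,"dz":-10.4,"ax":0,"ay":-0.16,"az":0,"fingers":0.5},{"dx":5.1,"dy":0,"dz":-15.6,"ax":0,"ay":-0.25,"az":0,"fingers":0.5},{"dx":6.8,"dy":0,"dz":-20.8,"ax":0,"ay":-0.33,"az":0,"fingers":0.5},{"dx":8.5,"dy":0,"dz":-26.1,"ax":0,"ay":-0.415,"az":0,"fingers":0.5}]' 10; python3 go.py .5015 0.001 .012 6.0
```

```text
t: 11.18
ee_pos: [0.5011, -0.0008, 0.1568]
tool_rot: [-1.569, -0.085, 0.084]
wrist_force: [1.5, -0.7, 0.5]
finger_gap: 0.0127
t 11.175 [ 0.5011 -0.0008  0.1568] F [ 1.464  -0.6835  0.5147] gap 0.012680122524138727 yaw 6.182905558948828
(array([ 0.05, 14.48,  0.17]), array([-0.001,  0.003,  0.001]))
```

```bash
python3 -m inch '[{"dx":0,"dy":3.5,"dz":0,"ax":0,"ay":0,"az":0,"fingers":0.5},{"dx":0,"dy":7.5,"dz":0,"ax":0,"ay":0,"az":0,"fingers":0.5},{"dx":0,"dy":11,"dz":0,"ax":0,"ay":0,"az":0,"fingers":0.5},{"dx":0,"dy":13.5,"dz":0,"ax":0,"ay":0,"az":0,"fingers":0.5},{"dx":0,"dy":14.5,"dz":0,"ax":0,"ay":0,"az":0,"fingers":0.5}]' 10; python3 go.py;  python3 -m inch '[{"dx":0,"dy":0,"dz":0,"ax":0,"ay":0,"az":0,"fingers":0.5},{"dx":0,"dy":0,"dz":0,"ax":0,"ay":0,"az":0,"fingers":3.0},{"dx":0,"dy":0,"dz":0,"ax":0,"ay":0,"az":0,"fingers":3.0},{"dx":0,"dy":0,"dz":0,"ax":0,"ay":0,"az":0,"fingers":3.0},{"dx":0,"dy":0,"dz":0,"ax":0,"ay":0,"az":0,"fingers":3.0}]' 10;python3 go.py
```

```text
t: 11.8
ee_pos: [0.5005, 0.0007, 0.0104]
tool_rot: [-1.57, -0.081, 0.084]
wrist_force: [0.8, -0.4, 0.1]
finger_gap: 0.0132
t 11.8 [0.5005 0.0007 0.0104] F [ 0.8342 -0.3559  0.0753] gap 0.013152097773644563 yaw 6.018278048974358
t: 12.42
ee_pos: [0.5014, 0.0009, 0.0117]
tool_rot: [-1.569, -0.083, 0.082]
wrist_force: [-0.1, 0.1, 0.1]
finger_gap: 0.0295
t 12.425 [0.5014 0.0009 0.0117] F [-0.0716  0.1235  0.0763] gap 0.02949848503652274 yaw 6.017323340061786
```

```bash
python3 -m inch '[{"dx":0,"dy":-3,"dz":0,"ax":0,"ay":0,"az":0,"fingers":3.0},{"dx":0,"dy":-6,"dz":0,"ax":0,"ay":0,"az":0,"fingers":3.0},{"dx":0,"dy":-10,"dz":0,"ax":0,"ay":0,"az":0,"fingers":3.0},{"dx":0,"dy":-14,"dz":0,"ax":0,"ay":0,"az":0,"fingers":3.0},{"dx":0,"dy":-18,"dz":0,"ax":0,"ay":0,"az":0,"fingers":3.0}]' 10; python3 go.py .475 -.293 .2 -88; python3 snap.py scene c6
```

```text
t: 13.05
ee_pos: [0.5011, 0.0008, 0.1929]
tool_rot: [-1.569, -0.082, 0.082]
wrist_force: [1.3, 0.3, -0.6]
finger_gap: 0.0304
t 13.05 [0.5011 0.0008 0.1929] F [ 1.3038  0.3338 -0.5627] gap 0.0304494893135075 yaw 6.007054893567111
(array([ -5.67,  -0.71, -28.94]), array([-0.   ,  1.641, -0.   ]))
```

View pics/c6.png

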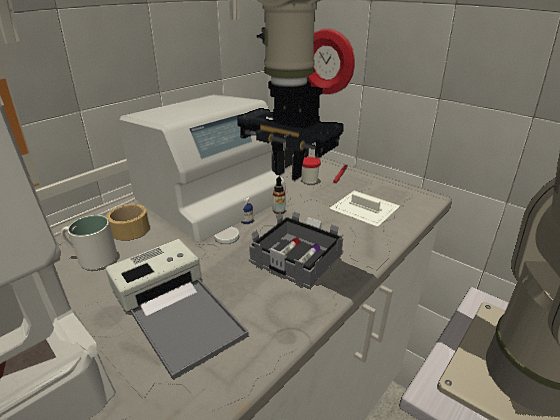

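Both tubes are in the case (red cap near (295,242), purple near (316,248)) and the tray is empty. I'll check the analyzer's clearance, then go to the lid.

```bash
python3 - <<'E'
from meas import *
from plant import viewer
c=viewer.calibration('scene');d=np.load('pics/scene0.npy');px,P=cloud(c,d)
for y in(-.3,-.2,-.1,0,.1):
    q=(abs(P[:,1]-y)<.05)&(P[:,2]>.12)&(P[:,0]>.3); print(y,np.percentile(P[q,0],1) if q.any() else None)
E
python3 -m inch '[{"dx":-2,"dy":-1,"dz":-3,"ax":0,"ay":0.17,"az":0,"fingers":6},{"dx":-4,"dy":-2,"dz":-6,"ax":0,"ay":0.34,"az":0,"fingers":6},{"dx":-6.5,"dy":-3,"dz":-9,"ax":0,"ay":0.51,"az":0,"fingers":6},{"dx":-9,"dy":-3,"dz":-13,"ax":0,"ay":0.68,"az":0,"fingers":6},{"dx":-11,"dy":-3,"dz":-17,"ax":0,"ay":0.85,"az":0,"fingers":6}]' 10; python3 go.py .4 -.28 .22 -88
```

```text
-0.3 1.0259528820123605
-0.2 0.6800498546577484
-0.1 0.6815008638096981
0 0.6872920315404296
0.1 0.6923393261085584
t: 13.72
ee_pos: [0.4089, -0.1809, 0.2216]
tool_rot: [-1.489, 0.586, -0.587]
wrist_force: [1.3, 0.8, 0.2]
finger_gap: 0.059
t 13.725 [ 0.4089 -0.1809  0.2216] F [1.255  0.7558 0.1596] gap 0.05899431822489148 yaw -42.99779962778838
(array([ 6.1 ,  0.15, -7.85]), array([-0.001,  0.785, -0.   ]))
```

```bash
python3 -m inch '[{"dx":1.5,"dy":0,"dz":-2,"ax":0,"ay":0.17,"az":0,"fingers":6},{"dx":3,"dy":0,"dz":-4,"ax":0,"ay":0.34,"az":0,"fingers":6},{"dx":4.5,"dy":0,"dz":-6,"ax":0,"ay":0.51,"az":0,"fingers":6},{"dx":6,"dy":0,"dz":-7.8,"ax":0,"ay":0.67,"az":0,"fingers":6},{"dx":6,"dy":0,"dz":-7.8,"ax":0,"ay":0.785,"az":0,"fingers":6}]' 10; python3 go.py; python3 snap.py wrist w7; python3 snap.py side s7
```

```text
t: 14.35
ee_pos: [0.4003, -0.2796, 0.2214]
tool_rot: [-1.226, 1.185, -1.185]
wrist_force: [0.7, 0.2, -0.5]
finger_gap: 0.06
t 14.35 [ 0.4003 -0.2796  0.2214] F [ 0.659   0.2459 -0.4509] gap 0.06003263121287477 yaw -88.09339212802774
```

View pics/w7.png

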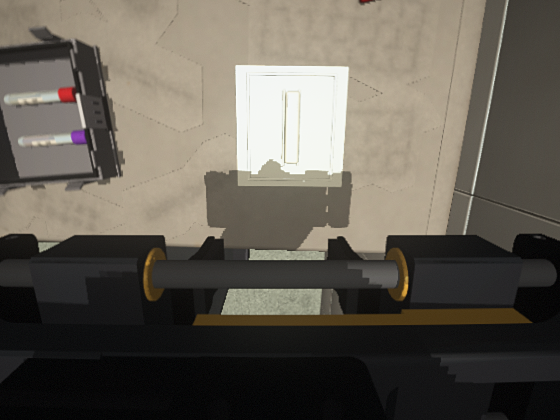

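View pics/s7.png

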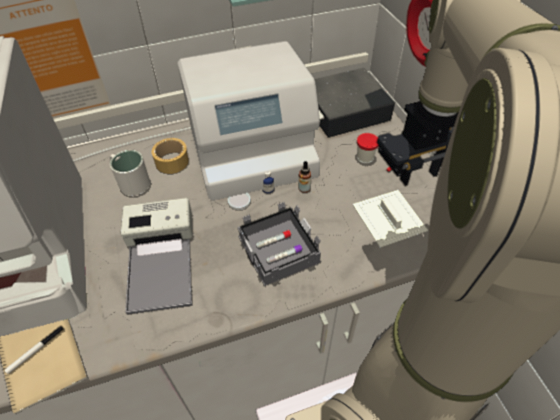

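The lid plate spans (236,66) to (348,187) in the wrist view, with its bar from (291,92) to (291,163). The side view confirms both tubes in the case, at (272,240) and (285,253).

```bash
cat > lidm.py <<'E'
from meas import *
import pickle,sys
c,s,im,d=pickle.load(open(f'pics/{sys.argv[1]}.pkl','rb'))
px,P=cloud(c,d)
q=(px[:,0]>230)&(px[:,0]<355)&(px[:,1]>55)&(px[:,1]<195)&(P[:,2]>.02)&(P[:,2]<.05)
print('bar',q.sum(),cv2.minAreaRect((P[q][:,:2]*1000).astype(np.float32)),np.percentile(P[q][:,2],[5,50,95]))
q2=q&(P[:,2]>.03); print('bartop',q2.sum(),cv2.minAreaRect((P[q2][:,:2]*1000).astype(np.float32)))
h=cv2.cvtColor(im,cv2.COLOR_BGR2HSV)
m=np.zeros(h.shape[:2],np.uint8);m[50:200,220:365]=((h[...,2]>225)&(h[...,1]<40))[50:200,220:365]*255
pl=(px[:,0]>225)&(px[:,0]<360)&(px[:,1]>55)&(px[:,1]<200)&(P[:,2]>.0018)&(P[:,2]<.006)
md=np.zeros_like(m);md[px[pl,1],px[pl,0]]=255;md=cv2.morphologyEx(md,cv2.MORPH_OPEN,np.ones((3,3)))
for n,mm in(('col',m),('dep',md)):
    ct=max(cv2.findContours(mm,0,1)[0],key=cv2.contourArea).reshape(-1,2)
    print(n,cv2.minAreaRect((onplane(c,ct,.003)[:,:2]*1000).astype(np.float32)))
E
python3 lidm.py w7; python3 - <<'E'
# bar-end triangulation, wrist x scene x side: top ends
from meas import *
import pickle
c,s,im,d=pickle.load(open('pics/w7.pkl','rb'))
cs,_,ims,ds=pickle.load(open('pics/s7.pkl','rb'))
cv2.imwrite('pics/lidcrops.png',np.hstack([cv2.resize(im[55:195,225:360],(400,415)),cv2.resize(ims[180:250,345:435],(400,415),interpolation=cv2.INTER_CUBIC)]))
E
```

```text
bar 1029 ((474.87811279296875, -295.9570007324219), (79.38841247558594, 16.087812423706055), 1.526882529258728) [0.0307 0.0331 0.0345]
bartop 1000 ((474.8417663574219, -296.2341003417969), (79.30691528320312, 15.796160697937012), 2.259032964706421)
col ((482.9351501464844, -295.8592834472656), (127.31488037109375, 133.1244354248047), 1.2600897550582886)
dep ((515.0776977539062, -281.1318664550781), (81.78950500488281, 138.4540252685547), 32.884212493896484)
```

View pics/lidcrops.png

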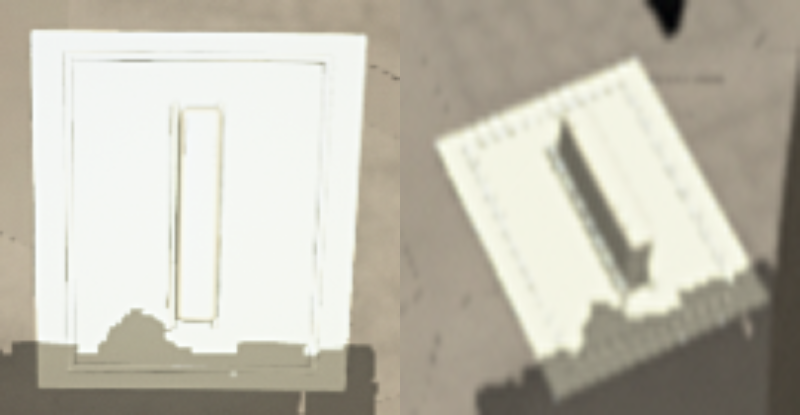

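```bash
python3 go.py .4748 -.296 .06 -88
```

```text
t 14.45 [ 0.4007 -0.2781  0.2213] F [ 0.3694 -0.3604  0.0685] gap 0.060190690518793624 yaw -87.79935792349681
(array([ 2.07, 16.13,  7.34]), array([ 0.   ,  0.004, -0.   ]))
```

```bash
python3 -m inch '[{"dx":0.7,"dy":3,"dz":2.5,"ax":0,"ay":0,"az":0,"fingers":4.5},{"dx":1.4,"dy":7,"dz":5,"ax":0,"ay":0,"az":0,"fingers":4.5},{"dx":2.1,"dy":11,"dz":7.3,"ax":0,"ay":0,"az":0,"fingers":4.5},{"dx":2.1,"dy":14.5,"dz":7.3,"ax":0,"ay":0,"az":0,"fingers":4.5},{"dx":2.1,"dy":16,"dz":7.3,"ax":0,"ay":0,"az":0,"fingers":4.5}]' 10; python3 snap.py wrist w8; python3 go.py .4748 -.296 .006 -88.1
```

```text
t: 15.08
ee_pos: [0.4739, -0.295, 0.0595]
tool_rot: [-1.231, 1.18, -1.175]
wrist_force: [-0.1, -0.2, 0.8]
finger_gap: 0.0452
t 15.125 [ 0.4735 -0.2948  0.0589] F [-1.232   0.942  -1.2572] gap 0.04553306589657883 yaw -87.53385938895748
(array([0.13, 5.29, 0.14]), array([ 0.003,  0.01 , -0.001]))
```

View pics/w8.png

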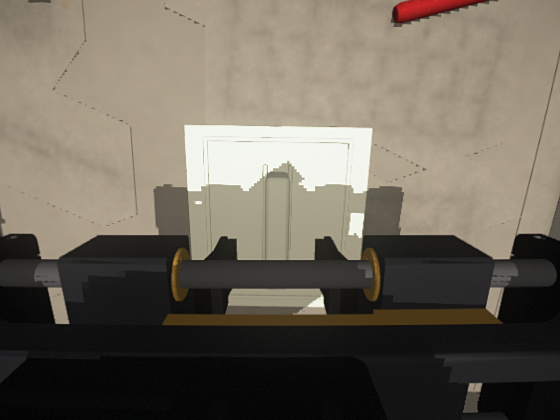

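The bar, at column 277, is centred between the fingers (230 and 325). I'll go down and grip it.

```bash
python3 -m inch '[{"dx":0.1,"dy":2,"dz":0.1,"ax":0,"ay":0,"az":0,"fingers":4.5},{"dx":0.1,"dy":3.6,"dz":0.1,"ax":0,"ay":0,"az":0,"fingers":4.5},{"dx":0.1,"dy":4.7,"dz":0.1,"ax":0,"ay":0,"az":0,"fingers":4.5},{"dx":0.1,"dy":5.2,"dz":0.1,"ax":0,"ay":0,"az":0,"fingers":4.5},{"dx":0.1,"dy":5.2,"dz":0.1,"ax":0,"ay":0,"az":0,"fingers":4.5}]' 10; python3 go.py .4748 -.296 .006 -88.1
```

```text
t: 15.75
ee_pos: [0.4758, -0.2968, 0.0095]
tool_rot: [-1.228, 1.179, -1.179]
wrist_force: [-0.4, -0.3, 0.6]
finger_gap: 0.0451
t 15.75 [ 0.4758 -0.2968  0.0095] F [-0.3999 -0.3292  0.6324] gap 0.04509723535459782 yaw -87.66489003028713
(array([-0.08,  0.35, -0.09]), array([ 0.   ,  0.008, -0.   ]))
```

```bash
python3 -m inch '[{"dx":0,"dy":0.2,"dz":-0.1,"ax":0,"ay":0.005,"az":0,"fingers":4.5},{"dx":0,"dy":0.2,"dz":-0.1,"ax":0,"ay":0.005,"az":0,"fingers":1},{"dx":0,"dy":0.2,"dz":-0.1,"ax":0,"ay":0.005,"az":0,"fingers":1},{"dx":0,"dy":0.2,"dz":-0.1,"ax":0,"ay":0.005,"az":0,"fingers":1},{"dx":0,"dy":0.2,"dz":-0.1,"ax":0,"ay":0.005,"az":0,"fingers":1}]' 50; python3 -m inch '[{"dx":0,"dy":0,"dz":0,"ax":0,"ay":0,"az":0,"fingers":1},{"dx":0,"dy":0,"dz":0,"ax":0,"ay":0,"az":0,"fingers":1},{"dx":0,"dy":0,"dz":0,"ax":0,"ay":0,"az":0,"fingers":1},{"dx":0,"dy":-0.3,"dz":0,"ax":0,"ay":0,"az":0,"fingers":1},{"dx":0,"dy":-1,"dz":0,"ax":0,"ay":0,"az":0,"fingers":1}]' 50; python3 go.py
```

```text
t: 16.38
ee_pos: [0.4749, -0.2967, 0.0076]
tool_rot: [-1.226, 1.183, -1.183]
wrist_force: [0.2, 0.3, 0.2]
finger_gap: 0.0157
t: 17.0
ee_pos: [0.4745, -0.2967, 0.0175]
tool_rot: [-1.226, 1.184, -1.182]
wrist_force: [-0.2, -0.8, -1.3]
finger_gap: 0.0158
t 17.0 [ 0.4745 -0.2967  0.0175] F [-0.2379 -0.7591 -1.3005] gap 0.015832561786679113 yaw -87.95564242232209
```

```bash
python3 -m inch '[{"dx":0,"dy":-2,"dz":0,"ax":0,"ay":0,"az":0,"fingers":1},{"dx":0,"dy":-5,"dz":0,"ax":0,"ay":0,"az":0,"fingers":1},{"dx":0,"dy":-8,"dz":0,"ax":0,"ay":0,"az":0,"fingers":1},{"dx":0,"dy":-11,"dz":0,"ax":0,"ay":0,"az":0,"fingers":1},{"dx":0,"dy":-13,"dz":0,"ax":0,"ay":0,"az":0,"fingers":1}]' 50; python3 go.py .4766 -.0024 .15 -84; python3 snap.py wrist w9; python3 snap.py scene c9
```

```text
t: 17.62
ee_pos: [0.4751, -0.2973, 0.1503]
tool_rot: [-1.224, 1.181, -1.185]
wrist_force: [-0.4, 0.6, -2.4]
finger_gap: 0.0156
t 17.625 [ 0.4751 -0.2973  0.1503] F [-0.4032  0.6212 -2.399 ] gap 0.015642940831189524 yaw -87.98698668184987
(array([-29.47,   0.01,   1.19]), array([-0.002, -0.07 ,  0.001]))
```

View pics/w9.png

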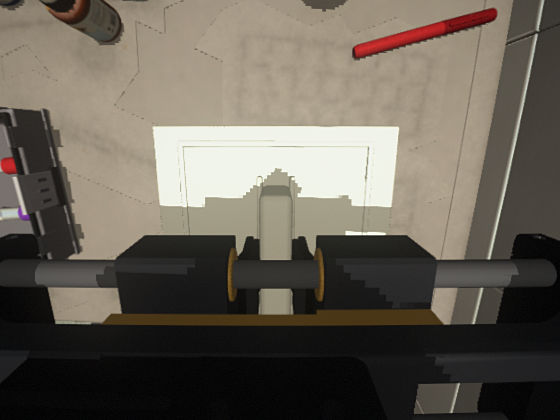

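View pics/c9.png

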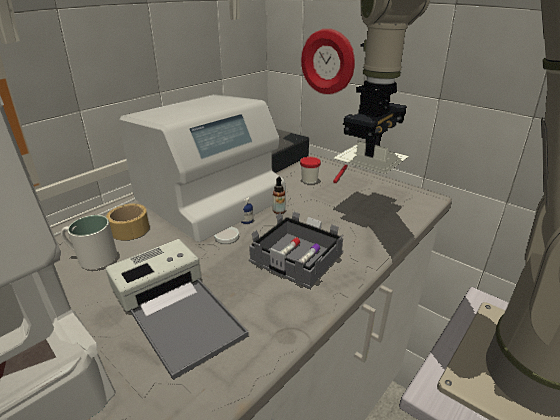

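The lid is held level, its far corners at (155,127) and (398,127). The tubes are in the case. Now I'll compute the lid's offset and turn in the hand.

```bash
cat > inhand.py <<'E'
from meas import *
import pickle,sys
c,s,im,d=pickle.load(open(f'pics/{sys.argv[1]}.pkl','rb'))
M=R.from_rotvec(s['tool_rot'])
px,P=cloud(c,d)
L=M.inv().apply(P-s['ee_pos'])*1000   # tool frame mm
q=(px[:,1]<232)&(abs(L[:,1]-4.6)<6)&(abs(L[:,0])<90)
print('plate height in tool y: med',np.median(L[q,1]), 'slope x',np.polyfit(L[q,0],L[q,1],1)[0],'slope z',np.polyfit(L[q,2],L[q,1],1)[0])
m=np.zeros(d.shape,np.uint8);m[px[q,1],px[q,0]]=255
m=cv2.morphologyEx(m,cv2.MORPH_OPEN,np.ones((3,3)))
k,l,st,ce=cv2.connectedComponentsWithStats(m);i=1+np.argmax(st[1:,4]);m=l==i
def edge(pts):
    W=M.inv().apply(onplane(c,pts,s['ee_pos'][2]-.0046)-s['ee_pos'])*1000;return W
cols=range(180,375,5);far=edge([(u,np.nonzero(m[:,u])[0].min()-.5) for u in cols])
rows=range(140,225,5);lf=edge([(np.nonzero(m[v])[0].min()-.5,v) for v in rows]);rt=edge([(np.nonzero(m[v])[0].max()+.5,v) for v in rows])
print('far z',np.median(far[:,2]),'turn',np.polyfit(far[:,0],far[:,2],1)[0])
print('left x',np.median(lf[:,0]),np.polyfit(lf[:,2],lf[:,0],1)[0],'right x',np.median(rt[:,0]),np.polyfit(rt[:,2],rt[:,0],1)[0])
E
python3 inhand.py w9
```

```text
plate height in tool y: med 5.095727429387359 slope x -3.86549221022188e-05 slope z 0.000977435773804191
far z 72.03989703093336 turn -0.006212876279437956
left x -66.13954420626905 0.008030234056169311 right x 66.56256349445202 0.004495469491160375
```

```bash
python3 -m inch '[{"dx":-4,"dy":0,"dz":0.2,"ax":0,"ay":-0.015,"az":0,"fingers":1},{"dx":-9,"dy":0,"dz":0.4,"ax":0,"ay":-0.03,"az":0,"fingers":1},{"dx":-14.5,"dy":0,"dz":0.6,"ax":0,"ay":-0.045,"az":0,"fingers":1},{"dx":-20,"dy":0,"dz":0.8,"ax":0,"ay":-0.06,"az":0,"fingers":1},{"dx":-25,"dy":0,"dz":1.0,"ax":0,"ay":-0.075,"az":0,"fingers":1}]' 50; python3 go.py .4766 -.0024 .1 -83.7
```

```text
t: 18.35
ee_pos: [0.4753, -0.0446, 0.1474]
tool_rot: [-1.26, 1.127, -1.126]
wrist_force: [1.1, 0.2, -1.2]
finger_gap: 0.0156
t 18.35 [ 0.4753 -0.0446  0.1474] F [ 1.1409  0.1754 -1.2332] gap 0.015605053520476187 yaw -83.5933268010196
(array([-4.17,  4.74,  0.6 ]), array([-0.   ,  0.002, -0.001]))
```

```bash
python3 -m inch '[{"dx":-1.5,"dy":0,"dz":0.2,"ax":0,"ay":0,"az":0,"fingers":1},{"dx":-3,"dy":0.5,"dz":0.4,"ax":0,"ay":0,"az":0,"fingers":1},{"dx":-4.2,"dy":1,"dz":0.6,"ax":0,"ay":0,"az":0,"fingers":1},{"dx":-4.2,"dy":3,"dz":0.6,"ax":0,"ay":0,"az":0,"fingers":1},{"dx":-4.2,"dy":4.5,"dz":0.6,"ax":0,"ay":0,"az":0,"fingers":1}]' 50;  python3 snap.py wrist w10; python3 snap.py scene c10;python3 go.py .4766 -.0024 .0716 -83.7; python3 inhand.py w10
```

```text
t: 18.98
ee_pos: [0.4769, -0.0048, 0.1014]
tool_rot: [-1.26, 1.129, -1.128]
wrist_force: [-0.1, -0.7, -0.9]
finger_gap: 0.0157
t 19.075 [ 0.476  -0.005   0.1008] F [ 0.6977  0.0894 -1.4253] gap 0.015298130502986704 yaw -83.7287353980261
(array([-0.25,  2.92,  0.1 ]), array([ 0.003, -0.001,  0.001]))
plate height in tool y: med 5.049781664813754 slope x -2.343136860164193e-05 slope z 0.0006208919055784068
far z 72.00378945861266 turn -0.0037692844391726465
left x -66.11204058340842 0.009272158113065974 right x 66.5158716896722 0.005082014040794498
```

View pics/w10.png

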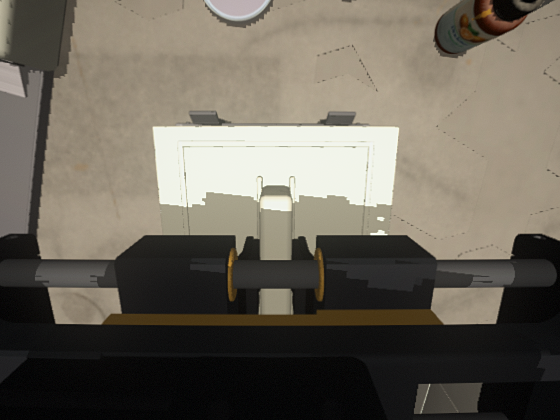

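View pics/c10.png

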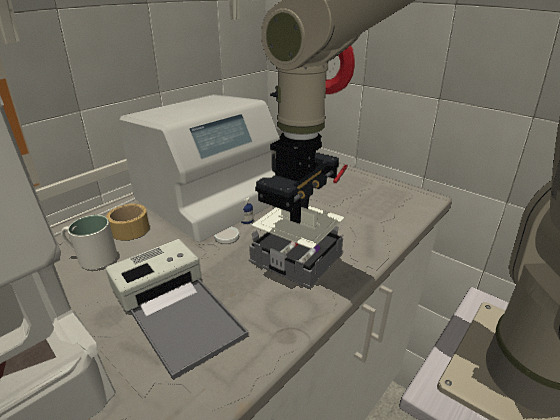

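The two far tabs, at (205,118) and (341,118), have their middle at column 273 and the lid's middle is at 276. That agrees with the computed −2.5 mm in dx. Correcting, then lowering.

```bash
python3 -m inch '[{"dx":-0.25,"dy":0.5,"dz":0.05,"ax":0,"ay":0,"az":0,"fingers":1},{"dx":-0.25,"dy":1.5,"dz":0.05,"ax":0,"ay":0,"az":0,"fingers":1},{"dx":-0.25,"dy":2.5,"dz":0.05,"ax":0,"ay":0,"az":0,"fingers":1},{"dx":-0.25,"dy":2.8,"dz":0.05,"ax":0,"ay":0,"az":0,"fingers":1},{"dx":-0.25,"dy":2.8,"dz":0.05,"ax":0,"ay":0,"az":0,"fingers":1}]' 60;  python3 go.py .4766 -.0024 .064 -83.7
```

```text
t: 19.7
ee_pos: [0.4773, -0.0017, 0.0744]
tool_rot: [-1.26, 1.128, -1.127]
wrist_force: [0.7, 0.9, -0.8]
finger_gap: 0.0153
t 19.7 [ 0.4773 -0.0017  0.0744] F [ 0.6881  0.86   -0.7842] gap 0.015315920085370062 yaw -83.66292187809398
(array([ 0.06,  1.04, -0.08]), array([0.   , 0.001, 0.   ]))
```

```bash
python3 -m inch '[{"dx":0,"dy":0.2,"dz":-0.05,"ax":0,"ay":0,"az":0,"fingers":1},{"dx":0,"dy":0.4,"dz":-0.05,"ax":0,"ay":0,"az":0,"fingers":1},{"dx":0,"dy":0.6,"dz":-0.05,"ax":0,"ay":0,"az":0,"fingers":1},{"dx":0,"dy":0.8,"dz":-0.05,"ax":0,"ay":0,"az":0,"fingers":1},{"dx":0,"dy":0.8,"dz":-0.05,"ax":0,"ay":0,"az":0,"fingers":1}]' 60;  python3 snap.py scene c11; python3 snap.py wrist w11; python3 go.py .4766 -.0024 .064 -83.7; python3 -c "
import cv2;i=cv2.imread('pics/c11.png');cv2.imwrite('pics/c11c.png',cv2.resize(i[180:300,220:370],None,fx=5,fy=5,interpolation=cv2.INTER_CUBIC))"
```

```text
t: 20.32
ee_pos: [0.4768, -0.0017, 0.0664]
tool_rot: [-1.26, 1.127, -1.127]
wrist_force: [-0.7, -0.6, -0.3]
finger_gap: 0.0157
t 20.425 [ 0.4769 -0.0017  0.0665] F [-0.8865  0.1692 -1.0592] gap 0.015485308782852154 yaw -83.65371474272416
(array([ 0.07,  0.25, -0.04]), array([ 0.   ,  0.001, -0.   ]))
```

View pics/c11c.png

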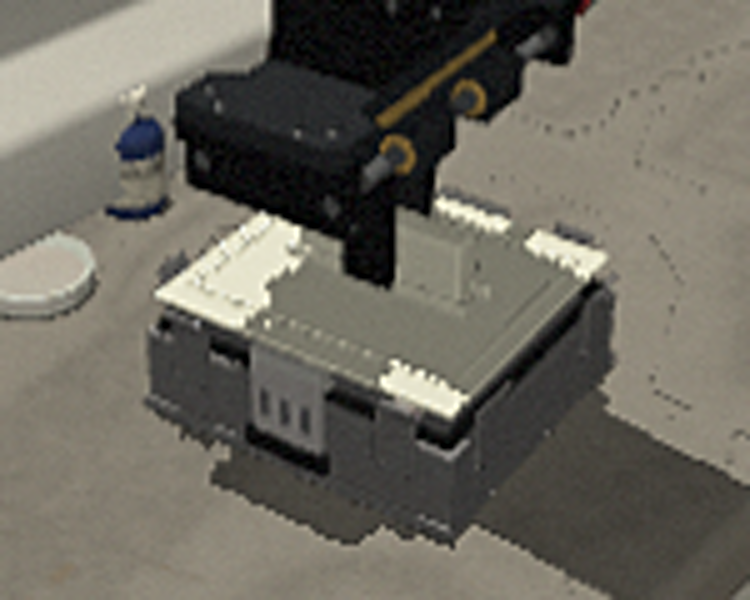

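View pics/w11.png

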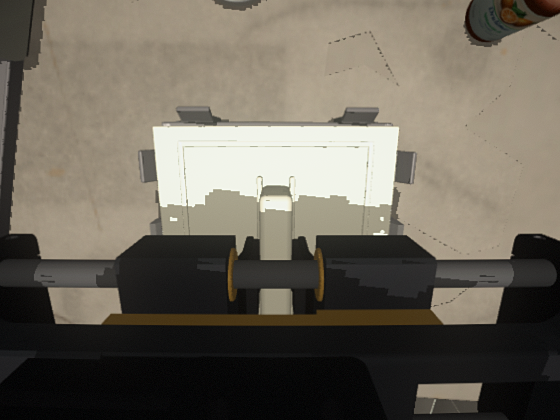

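The lid sits between the side tabs at (148,165) and (406,165) and the far tabs at (196,115) and (361,115), centred to about 1 mm. Pressing down in small steps.

```bash
python3 -m inch '[{"dx":0,"dy":0.1,"dz":0,"ax":0,"ay":0,"az":0,"fingers":1},{"dx":0,"dy":0.2,"dz":0,"ax":0,"ay":0,"az":0,"fingers":1},{"dx":0,"dy":0.3,"dz":0,"ax":0,"ay":0,"az":0,"fingers":1},{"dx":0,"dy":0.4,"dz":0,"ax":0,"ay":0,"az":0,"fingers":1},{"dx":0,"dy":0.5,"dz":0,"ax":0,"ay":0,"az":0,"fingers":1}]' 60;  python3 go.py
```

```text
t: 21.05
ee_pos: [0.4774, -0.0017, 0.0619]
tool_rot: [-1.259, 1.127, -1.128]
wrist_force: [-0.5, -0.8, 6.2]
finger_gap: 0.0157
t 21.05 [ 0.4774 -0.0017  0.0619] F [-0.4963 -0.7971  6.2372] gap 0.015745161117334507 yaw -83.66587157400129
```

```bash
python3 -m inch '[{"dx":0,"dy":0.1,"dz":0,"ax":0,"ay":0,"az":0,"fingers":1},{"dx":0,"dy":0.2,"dz":0,"ax":0,"ay":0,"az":0,"fingers":1},{"dx":0,"dy":0.3,"dz":0,"ax":0,"ay":0,"az":0,"fingers":1},{"dx":0,"dy":0.4,"dz":0,"ax":0,"ay":0,"az":0,"fingers":1},{"dx":0,"dy":0.4,"dz":0,"ax":0,"ay":0,"az":0,"fingers":1}]' 60;  python3 go.py
```

```text
t: 21.68
ee_pos: [0.4781, -0.0015, 0.0582]
tool_rot: [-1.257, 1.126, -1.128]
wrist_force: [1.6, -0.8, 4.9]
finger_gap: 0.0157
t 21.675 [ 0.4781 -0.0015  0.0582] F [ 1.6239 -0.7616  4.8596] gap 0.01571696768310188 yaw -83.66401487480641
```

```bash
python3 -m inch '[{"dx":0,"dy":0.1,"dz":0,"ax":0,"ay":0,"az":0,"fingers":1},{"dx":0,"dy":0.2,"dz":0,"ax":0,"ay":0,"az":0,"fingers":1},{"dx":0,"dy":0.3,"dz":0,"ax":0,"ay":0,"az":0,"fingers":1},{"dx":0,"dy":0.3,"dz":0,"ax":0,"ay":0,"az":0,"fingers":1},{"dx":0,"dy":0.3,"dz":0,"ax":0,"ay":0,"az":0,"fingers":1}]' 60;  python3 go.py
```

```text
t: 22.3
ee_pos: [0.4768, -0.0015, 0.0545]
tool_rot: [-1.26, 1.127, -1.127]
wrist_force: [1.6, -0.0, 0.5]
finger_gap: 0.0156
t 22.3 [ 0.4768 -0.0015  0.0545] F [ 1.6069 -0.0161  0.5481] gap 0.015571336979398076 yaw -83.64389115273592
```

```bash
python3 -m inch '[{"dx":0,"dy":0.1,"dz":0,"ax":0,"ay":0,"az":0,"fingers":1},{"dx":0,"dy":0.2,"dz":0,"ax":0,"ay":0,"az":0,"fingers":1},{"dx":0,"dy":0.2,"dz":0,"ax":0,"ay":0,"az":0,"fingers":1},{"dx":0,"dy":0.2,"dz":0,"ax":0,"ay":0,"az":0,"fingers":1},{"dx":0,"dy":0.2,"dz":0,"ax":0,"ay":0,"az":0,"fingers":1}]' 60;  python3 go.py
```

```text
t: 22.92
ee_pos: [0.4768, -0.0016, 0.0525]
tool_rot: [-1.259, 1.127, -1.127]
wrist_force: [-0.4, 0.5, 3.8]
finger_gap: 0.0154
t 22.925 [ 0.4768 -0.0016  0.0525] F [-0.4245  0.5004  3.8397] gap 0.015449369922079681 yaw -83.6451015693665
```

It has snapped: the force dropped to 0.5 N near 47 mm and is now rising on the seal. Pressing 1 mm further, then checking.

```bash
python3 -m inch '[{"dx":0,"dy":0.05,"dz":0,"ax":0,"ay":0,"az":0,"fingers":1},{"dx":0,"dy":0.1,"dz":0,"ax":0,"ay":0,"az":0,"fingers":1},{"dx":0,"dy":0.1,"dz":0,"ax":0,"ay":0,"az":0,"fingers":1},{"dx":0,"dy":0.1,"dz":0,"ax":0,"ay":0,"az":0,"fingers":1},{"dx":0,"dy":0.1,"dz":0,"ax":0,"ay":0,"az":0,"fingers":1}]' 60;  python3 snap.py scene c12; python3 snap.py wrist w12; python3 snap.py side s12; python3 go.py; python3 - <<'E'
import cv2,pickle
from meas import *
i=cv2.imread('pics/c12.png');cv2.imwrite('pics/c12c.png',cv2.resize(i[180:300,220:370],None,fx=5,fy=5,interpolation=cv2.INTER_CUBIC))
for n in('w12',):
    c,s,im,d=pickle.load(open(f'pics/{n}.pkl','rb'));px,P=cloud(c,d)
    q=(px[:,0]>190)&(px[:,0]<360)&(px[:,1]>140)&(px[:,1]<200)&(abs(P[:,2]-.048)<.008); print(n,'plate top z',np.median(P[q,2]))
c,s,im,d=pickle.load(open('pics/c12.pkl','rb'));px,P=cloud(c,d)
M=R.from_euler('z',6,degrees=True).inv();Q=M.apply(P-[.4766,-.0024,0])
q=(abs(Q[:,0]-.03)<.03)&(abs(Q[:,1])<.06)&(abs(Q[:,2]-.048)<.008);print('scene plate z',np.median(Q[q,2]),q.sum())
for y in(1,-1):
    q=(abs(Q[:,0])<.017)&(abs(y*Q[:,1]-.072)<.014)&(Q[:,2]>.03)&(Q[:,2]<.07);print('clip',y,q.sum(),np.percentile(y*Q[q,1],[2,50,98]),Q[q,2].max())
E
```

```text
t: 23.55
ee_pos: [0.4769, -0.0016, 0.0516]
tool_rot: [-1.259, 1.127, -1.127]
wrist_force: [-0.5, 1.1, 5.8]
finger_gap: 0.0155
t 23.7 [ 0.4769 -0.0015  0.0516] F [-0.3899  0.9017  5.7352] gap 0.015432285853459843 yaw -83.64721611173509
w12 plate top z 0.046581849389331714
scene plate z 0.04707009626000918 447
clip 1 222 [0.0663 0.0742 0.076 ] 0.06377263836539397
clip -1 136 [0.0589 0.0677 0.0742] 0.06257193308178809
```

View pics/c12c.png

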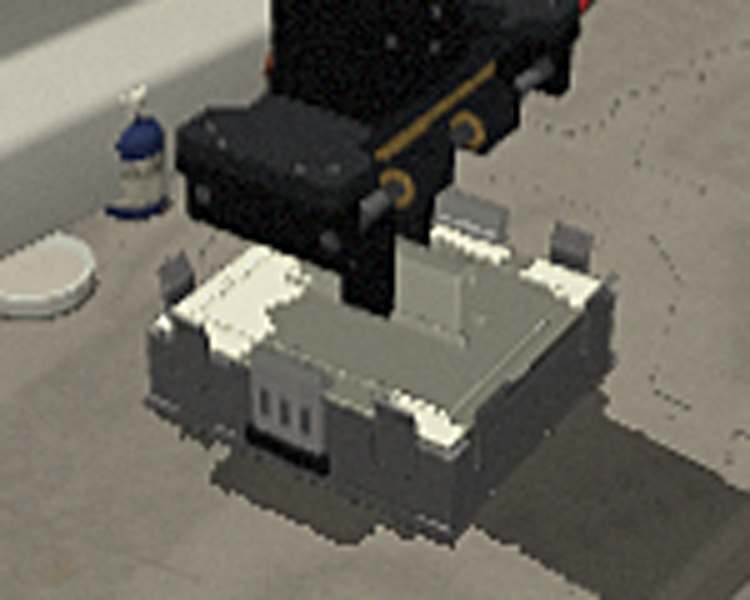

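View pics/w12.png

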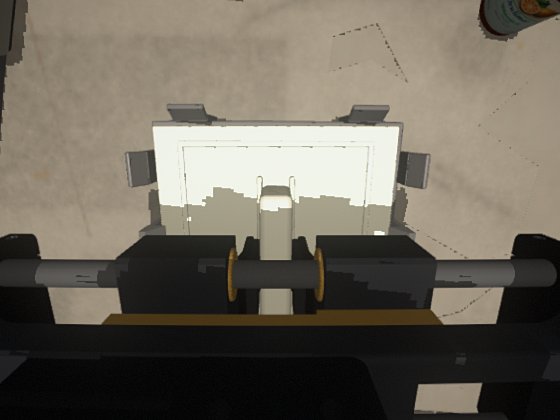

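View pics/s12.png

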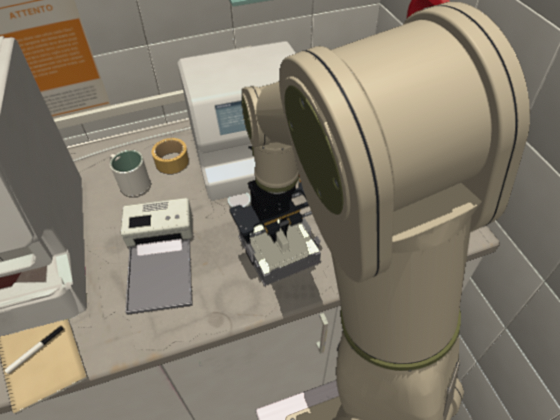

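```bash
python3 - <<'E'
from meas import *
import pickle
for n in('c6','c9','c12'):
    c,s,im,d=pickle.load(open(f'pics/{n}.pkl','rb'));px,P=cloud(c,d)
    Q=R.from_euler('z',6,degrees=True).inv().apply(P-[.4766,-.0024,0])
    for y in(1,-1):
        q=(abs(Q[:,0])<.015)&(abs(y*Q[:,1]-.072)<.014)&(Q[:,2]>.053)&(Q[:,2]<.07);print(n,y,q.sum(),np.percentile(y*Q[q,1],[10,50,90]))
E
python3 -m inch '[{"dx":0,"dy":0,"dz":0,"ax":0,"ay":0,"az":0,"fingers":1},{"dx":0,"dy":0,"dz":0,"ax":0,"ay":0,"az":0,"fingers":1},{"dx":0,"dy":0,"dz":0,"ax":0,"ay":0,"az":0,"fingers":1},{"dx":0,"dy":0,"dz":0,"ax":0,"ay":0,"az":0,"fingers":1},{"dx":0,"dy":0,"dz":0,"ax":0,"ay":0,"az":0,"fingers":1}]' 60;python3 go.py
```

```text
c6 1 61 [0.0722 0.0737 0.0752]
c6 -1 68 [0.0655 0.0688 0.0722]
c9 1 61 [0.072  0.074  0.0751]
c9 -1 65 [0.0656 0.0689 0.0728]
c12 1 64 [0.072  0.0741 0.0753]
c12 -1 63 [0.0658 0.0693 0.0726]
t: 24.32
ee_pos: [0.4769, -0.0016, 0.0516]
tool_rot: [-1.259, 1.127, -1.127]
wrist_force: [-1.6, 0.8, 6.2]
finger_gap: 0.0159
t 24.325 [ 0.4769 -0.0016  0.0516] F [-1.5781  0.7938  6.2494] gap 0.015901342825634778 yaw -83.64996515321796
```

Both clips are back at their rest positions, within 0.5 mm of the earlier pictures, and the push is steady at about 6 N. Handing in.

```bash
python3 -c "
from plant import r,viewer,order
print(order.close_job())"
```

```text
the job is handed in; nothing more can be done
None
```

Both tubes went into the case (purple cap, then red). The lid was then set on by its grip bar and pressed until both clips snapped. I handed the job in at about 24.3 s with the gripper still pushing the lid down.

**Last checks:**
- **Snap:** the upward force fell from 6 N to 0.5 N as the lid passed the noses. In the scene depth both clips are back within 0.5 mm of where they stood before.
- **Seal squeeze:** the lid's top measured 46.6 mm (wrist camera) and 47.1 mm (scene camera), so its underside is at about 44 mm and the seal is squeezed about 4 mm. The force agrees: about 6 N steady at the wrist, plus roughly 1.3 N of lid weight, gives about 3.7 mm. I had no direct reading of the seal or clip joints.
- **Bystanders:** I never went near the cup, the dropper bottle or the petri dish. I saw each in place in the later pictures, but did not re-measure their positions at the end.

No check failed. The first move call was refused for its format and moved nothing. The side camera put the tube caps about 3 mm higher than the scene camera did, so I used the scene and wrist values.

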